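# Pack the studs in the sprung-lid dispatch case

## Robot

A 6-joint arm with a two-finger parallel gripper is mounted at the origin on the work surface. World frame = base frame: x ahead of the robot, y to its left, z up, the work surface at z = 0. Lengths are in m, angles in rad, forces in N, time in s.
With the tool pointing down it reaches from about 0.425 to 0.95 m from the base axis. Payload 3.5 kg.
Tool frame: the origin (TCP) lies at the centre of the arm's flange, where the gripper is bolted on; the fingertips stand env.nose_length ahead of it and the grasp point (between the pads) lies 155 mm ahead of it (env.nose_length is the distance from the TCP to the fingertips, in m); z points along the fingers, y is the line along which they close (so a half turn about z gives the same grasp; the last joint's range is limited). The gripper opens to 85 mm and grips with 20 to 120 N. Pads are 22 mm wide; open, the fingers measure 114 mm over their backs; the gripper's body (76 mm by 85 mm) begins 54 mm behind the grasp point. The pads swing forward as they close: fully open they stand 13 mm farther back than shut.
Start: joints at [-1.327, 0.286, 1.577, -0, 1.279, -0.15], TCP at [0.259, -0.623, 0.405] pointing down, gripper open.
Joint ranges: [-2.77, 2.77], [-0.9, 2.22], [0.21, 2.48], [-1.53, 4.67], [0.24, 2.81], [-2.84, 2.84]. Speed limits (rad/s): [2.79, 2.79, 3.14, 3.14, 3.14, 3.14].

## Interface

Orientations are given as a rotation vector (axis times angle).
In Python, from workcell import state, imaging, ticket, env gives the robot as it stands. The module is installed in compiled form; this text tells all that it offers.
- The arm moves only by the tool carry_out, never from a script. Its argument "plan" is a list of rows, each an object of numbers: "dx", "dy", "dz": the shift along the tool's x, y, z each as a share of 150 mm, from -1 to 1; "wx", "wy", "wz": the turn, a rotation vector about the tool's x, y, z each as a share of 90 degrees, from -1 to 1. In form: [{"dx": .., "dy": .., "dz": .., "wx": .., "wy": .., "wz": ..}, ...]. A call has 1 to 10 rows; each row is the pose to reach, as a shift and turn from the pose commanded when the call began, along the tool's axes at that moment; what a row does not reach only later rows make up. A row lasts 1/12 s, in which the tool goes at most 41.7 mm and 7.16 degrees, less where a joint would pass 70% of its speed; a pose out of reach is approached as far as the arm can. A call with a number of a shift or a turn outside -1 to 1 is refused whole. A call with a gripper value outside its range is refused whole. "grip" is the closure, from -1 (fully open) to 1 (shut), set as the call begins (left out, the last holds). The fingers move at their own pace and stop on an object; the grip force is fixed at half the most. Time passes only in rows, so rows that repeat a pose let the fingers close. It gives the time, the measured TCP pose, the force, the opening and the grip force at its end, in the units of the state.
- state(): the state, without advancing time (a new reading comes with each control period).
- imaging.read_camera(name): name is "scene" or "top" or "wrist"; returns a dict with "pixels" (420x560x3 uint8, red, green, blue), "fx", "fy", "cx", "cy" (pixels), "rvec" (rotation vector, rad) and "tvec" (3), from world to camera coordinates, as OpenCV has them; the wrist camera has in their place "tool_from_camera" (4x4, takes a point from camera to tool coordinates, whose origin is the TCP and whose axes are the flange's). Camera axes: x right, y down, z forward; pixel columns grow to the right and rows downward; lengths in m; the calibration is good to about 2 mm. A picture is of the moment at which its call begins: read the wrist's pose just before it. There is no depth.
- ticket.hand_in(): hands the job in; it is judged then, once.
Trained networks look in a picture, given as the dict that the camera call returned (one of the last four; its "shot" number tells which), for a name from the list of things; names that differ only in an ending like _2 or _b are one class to them, and where a whole thing is asked for, a point or a joint stands for the part that bears it (a point fixed in the world has none). Each returns a list of dicts, best first, with "conf" (0 to 1); they miss things now and then, are a little off and sometimes report something else, mostly with a low value. They report only what shows in the picture. A call takes as long as a camera call. They do not tell look-alikes from the thing itself.
- imaging.spot_in(picture, thing): "xyz" ([x, y, z] in m, in world coordinates, good to about 4 mm: the middle of the surface that is visible of it).
- imaging.place_of(picture, thing): "xyz" ([x, y, z] in m, in world coordinates, good to about 4 mm: a listed point, or the origin of a listed thing).
The state is a dict: "clock": time; "q": joint angles; "joint_velocities": joint speeds; "tau": joint torques, N m; "eef_pos": TCP position; "ee_rot": TCP orientation; "ft_force": force on the tool from outside, world axes, zero at the start; "ft_torque": the same for the moment, N m; "gripper_width": opening from 0.0 (shut) to 1.0 (fully open); "grip_force": force on a finger pad.
Only numpy, scipy, OpenCV 4.12 (cv2) and the standard library are available. Lean on these libraries where they do the work, as an engineer would, in place of code of your own. Each camera call takes 0.05 s, during which the arm holds its last target. There are 200 camera calls.

## Task

Press the red latch of the dispatch case and keep clear while the lid springs fully open by itself, then stand every black-necked stud upright on the case floor. When all are in, lower the lid gently until the latch snaps shut, and then swing the yellow-ended locking bar over until it lies fully down in its catch. Leave the two plain sleeves and all the other things on the bench where they are.

Things in the scene. Friction and masses are not known exactly. Their poses are not given: they have to be found in the camera images.
- case: Light wooden dispatch case, fixed to the bench, outside 150 (own x) x 230 (own y) x 84 mm high without lid, walls and floor 8 mm thick, inside 134 x 214 mm, 76 mm deep, no dividers. Origin: centre of its underside, on the bench; own z up. Latch on the front wall (-x side), lid hinge on the rear wall (+x side), locking bar on the end wall at -y.
- case_floor (a point): Centre of the inside floor of the case, 8 mm above the bench.
- lid (a joint): Sprung lid, brown wood, 150 x 230 mm, 8 mm thick, hinged along the case's own y on its rear wall. Angle in rad: 0 closed (latched: about 0.01; shut means below 0.03), growing up and back to its stop at 1.85. A spring always opens it (2 to 4 N at the edge, 1 s); only the latch holds it shut, snapping over by itself when the edge is pressed fully down (5 to 8 N). Slammed: over 2.5 rad/s.
- lid_hinge (a point): Centre of the lid's hinge line, over the outer face of the rear wall, at the level of the lid's underside (84 mm above the bench); its x, y, z axes are the case's when the lid is closed and turn with the lid.
- lid_edge (a point): Middle of the lid's free edge, on its outer (upper) face, 150 mm from the hinge line; moves with the lid. A steel striker stands 9 mm beyond the edge here, 36 mm wide.
- latch (a joint): Push-to-release latch, middle of the case's front wall: a red pad, 70 x 34 mm, standing out level like a shelf, joined to a steel hook over the lid's edge. Angle in rad: 0 at rest, grows as the pad is pressed down, stop 0.30. Pivot along own y, 8 mm in front of the wall, 58 mm above the bench. Lets the lid go at about 0.15 to 0.2 (2 to 3 N on the pad); springs back when released.
- latch_pad (a point): Point on top of the red pad at which to press, 62 mm in front of the front wall and 64 mm above the bench at rest; moves with the pad.
- bar (a joint): Locking bar on the case's -y end wall: steel, 8 mm wide, 12 mm deep, with a yellow pad, 24 x 24 x 12 mm, at its free end. Pivot along the case's own y, 17 mm outside the wall. Angle in rad: 0 lying level towards the front in its forked catch; grows as it is raised; 1.57 upright; stop at 2.1 (leaning to the rear). Starts at 1.7 to 2.08. Stiff: 1 N at the pad moves it, it stays where left.
- bar_pivot (a point): Pivot of the locking bar, on the bar's centre line, 98 mm above the bench and 20 mm behind (own +x) the case's centre; its x, y, z axes are the case's when the bar lies level.
- bar_pad (a point): Middle of the upper (outer, rear when raised) face of the yellow pad, 86 mm from the pivot and 6 mm off the bar's centre line; moves with the bar. The fork of the catch stands 55 mm from the pivot.
- stud1: Steel stud standing upright on the bench: heavy body 40 mm diameter and 40 mm high, above it a neck 20 mm diameter (black, with a bright tip) to 68 mm in all; about 0.25 kg. Origin: centre of its underside; own z up along its axis. May be absent.
- stud2: Steel stud standing upright on the bench: heavy body 40 mm diameter and 40 mm high, above it a neck 20 mm diameter (black, with a bright tip) to 68 mm in all; about 0.25 kg. Origin: centre of its underside; own z up along its axis. May be absent.
- stud3: Steel stud standing upright on the bench: heavy body 40 mm diameter and 40 mm high, above it a neck 20 mm diameter (black, with a bright tip) to 68 mm in all; about 0.25 kg. Origin: centre of its underside; own z up along its axis. May be absent.
- stud4: Steel stud standing upright on the bench: heavy body 40 mm diameter and 40 mm high, above it a neck 20 mm diameter (black, with a bright tip) to 68 mm in all; about 0.25 kg. Origin: centre of its underside; own z up along its axis. May be absent.
- stud5: Steel stud standing upright on the bench: heavy body 40 mm diameter and 40 mm high, above it a neck 20 mm diameter (black, with a bright tip) to 68 mm in all; about 0.25 kg. Origin: centre of its underside; own z up along its axis. May be absent.
- stud6: Steel stud standing upright on the bench: heavy body 40 mm diameter and 40 mm high, above it a neck 20 mm diameter (black, with a bright tip) to 68 mm in all; about 0.25 kg. Origin: centre of its underside; own z up along its axis. May be absent.
- sleeve1: Plain bright tube, 40 mm diameter, 40 mm high, no black neck, standing among the studs; not to be packed. Origin: centre of its underside.
- sleeve2: Plain bright tube, 40 mm diameter, 40 mm high, no black neck, standing among the studs; not to be packed. Origin: centre of its underside.
- pot: White jar, 80 mm diameter, 75 mm high, on the robot's side of the studs. Bystander. Origin on its underside.
- wrench: Wrench lying beyond the working area. Bystander. Origin on its underside.
- driver: Screwdriver lying at the right, near the robot. Bystander. Origin on its underside.
- hammer: Hammer lying at the left. Bystander. Origin on its underside.
- tape: Yellow tape measure, 60 x 35 x 55 mm, beyond the studs. Bystander. Origin on its underside.
There are look-alikes about, which are no part of the job. What is shaped like the stud6 but blue or green is not meant. What is shaped like the stud3 but green is not meant.

How it is judged:
On the way, in this order (a step that is already met when the one before it is completed fails the run):
1. the latch is pressed and the lid has sprung fully open, untouched (value of joint lid above 1.75 rad and contact force between each of the fingers, the arm and lid_c0 below 0.2 N), for 0.2 s.
2. every stud stands upright on the case floor, let go, the lid still open (x of stud1 in the frame of case between -0.062 and 0.062 m and y of stud1 in the frame of case between -0.102 and 0.102 m and z of stud1 in the frame of case between 0.003 and 0.016 m and angle between each of stud1, stud2, stud3, stud4, stud5, stud6's own z axis and vertical below 0.2 rad and linear speed of each of stud1, stud2, stud3, stud4, stud5, stud6 below 0.03 m/s and x of stud2 in the frame of case between -0.062 and 0.062 m and y of stud2 in the frame of case between -0.102 and 0.102 m and z of stud2 in the frame of case between 0.003 and 0.016 m and x of stud3 in the frame of case between -0.062 and 0.062 m and y of stud3 in the frame of case between -0.102 and 0.102 m and z of stud3 in the frame of case between 0.003 and 0.016 m and x of stud4 in the frame of case between -0.062 and 0.062 m and y of stud4 in the frame of case between -0.102 and 0.102 m and z of stud4 in the frame of case between 0.003 and 0.016 m and x of stud5 in the frame of case between -0.062 and 0.062 m and y of stud5 in the frame of case between -0.102 and 0.102 m and z of stud5 in the frame of case between 0.003 and 0.016 m and x of stud6 in the frame of case between -0.062 and 0.062 m and y of stud6 in the frame of case between -0.102 and 0.102 m and z of stud6 in the frame of case between 0.003 and 0.016 m and contact force between the fingers and stud1 below 0.2 N and contact force between the fingers and stud2 below 0.2 N and contact force between the fingers and stud3 below 0.2 N and contact force between the fingers and stud4 below 0.2 N and contact force between the fingers and stud5 below 0.2 N and contact force between the fingers and stud6 below 0.2 N and value of joint lid above 1.5 rad), for 0.2 s.
3. the lid is down and the latch has snapped over it, with the locking bar still up (value of joint lid below 0.03 rad and value of joint latch below 0.06 rad and value of joint bar above 0.5 rad), for 0.3 s.
4. the locking bar lies in its catch (value of joint bar below 0.06 rad), for 0.2 s.
At the end, for the whole second after the job is handed in: Every stud present stands in the case (within 0.2 rad of upright, foot within 8 mm of the floor, at rest); lid below 0.03 rad, latch sprung back (below 0.06 rad); bar in its catch (below 0.06 rad); plain sleeves within 50 mm of where they began (x of stud1 in the frame of case between -0.062 and 0.062 m and y of stud1 in the frame of case between -0.102 and 0.102 m and z of stud1 in the frame of case between 0.003 and 0.016 m and angle between each of stud1, stud2, stud3, stud4, stud5, stud6's own z axis and vertical below 0.2 rad and linear speed of each of stud1, stud2, stud3, stud4, stud5, stud6 below 0.03 m/s and x of stud2 in the frame of case between -0.062 and 0.062 m and y of stud2 in the frame of case between -0.102 and 0.102 m and z of stud2 in the frame of case between 0.003 and 0.016 m and x of stud3 in the frame of case between -0.062 and 0.062 m and y of stud3 in the frame of case between -0.102 and 0.102 m and z of stud3 in the frame of case between 0.003 and 0.016 m and x of stud4 in the frame of case between -0.062 and 0.062 m and y of stud4 in the frame of case between -0.102 and 0.102 m and z of stud4 in the frame of case between 0.003 and 0.016 m and x of stud5 in the frame of case between -0.062 and 0.062 m and y of stud5 in the frame of case between -0.102 and 0.102 m and z of stud5 in the frame of case between 0.003 and 0.016 m and x of stud6 in the frame of case between -0.062 and 0.062 m and y of stud6 in the frame of case between -0.102 and 0.102 m and z of stud6 in the frame of case between 0.003 and 0.016 m and value of joint lid below 0.03 rad and value of joint each of latch, bar below 0.06 rad and distance of each of sleeve1, sleeve2 from where it was at the start of the episode below 0.05 m); the robot touches nothing.
It fails at once if the lid is slammed (closing faster than 2.5 rad/s) (velocity of joint lid below -2.5 rad/s).
It fails at once if the robot touches the lid (more than 1 N) while the latch is pressed and the lid is springing open (value of joint latch above 0.08 rad and value of joint lid above 0.12 rad and contact force between any of the fingers, the arm and lid_c0 above 1 N).
It fails at once if a bystander is moved more than 40 mm, or a plain sleeve more than 50 mm (distance of any of pot, wrench, driver, hammer, tape from where it was at the start of the episode above 0.04 m or distance of any of sleeve1, sleeve2 from where it was at the start of the episode above 0.05 m).
Of stud1, stud2, stud3, stud4, stud5, stud6 only 3 to 5 are there at a start; the rules pass over those that are not, and their reading is None.
At some moment in a run one of stud1, stud2, stud3, stud4, stud5, stud6 may be knocked a few centimetres aside while the robot is not near it.
It also fails if it takes over 210 s, if anything falls off the work surface, if the arm or the gripper's body presses on something with over 40 N, if the wrist force passes 120 N, or if a joint passes its speed limit or range.

## Working session

There is one attempt and no reset: what is moved stays moved. The work goes in short steps, Python scripts to look and compute and a tool call to move; the robot and the scene stay as the last step left them, time stands still between calls to the robot, and variables do not carry over. Pictures are saved under pics/ and viewed, at most 14 in all, crops included, and the job is handed in when it is done.

Besides the shell and the picture viewer there is one more tool, called after ">>>" as name(argument=value, ...), one argument or row to a line, values as JSON. carry_out: Moves the arm, as the interface text tells. Its arguments: {"type":"object","properties":{"plan":{"type":"array","items":{"type":"object","properties":{"dx":{"type":"number"},"dy":{"type":"number"},"dz":{"type":"number"},"wx":{"type":"number"},"wy":{"type":"number"},"wz":{"type":"number"}}}},"grip":{"type":"number"}},"required":["plan"]}

```bash
ls; mkdir -p pics
cat > h.py <<'E'
import numpy as np, cv2
from scipy.spatial.transform import Rotation as R
from workcell import state, imaging, ticket, env
def save(p,name): cv2.imwrite('pics/'+name, cv2.cvtColor(p['pixels'],cv2.COLOR_RGB2BGR))
def K(p): return np.array([[p['fx'],0,p['cx']],[0,p['fy'],p['cy']],[0,0,1]])
def pose(): s=state(); return np.array(s['eef_pos']), R.from_rotvec(s['ee_rot'])
def ext(p,pr=None):
    # world->camera R,t
    if 'rvec' in p: return R.from_rotvec(np.ravel(p['rvec'])).as_matrix(), np.ravel(p['tvec'])
    T=np.eye(4); t,r=pr; T[:3,:3]=r.as_matrix(); T[:3,3]=t
    M=np.linalg.inv(T@np.array(p['tool_from_camera'])); return M[:3,:3],M[:3,3]
def proj(p,X,pr=None):
    r,t=ext(p,pr); c=r@np.array(X)+t; return np.array([p['fx']*c[0]/c[2]+p['cx'],p['fy']*c[1]/c[2]+p['cy']])
def unproj(p,uv,z,pr=None):
    r,t=ext(p,pr); d=r.T@np.array([(uv[0]-p['cx'])/p['fx'],(uv[1]-p['cy'])/p['fy'],1]); o=-r.T@t
    return o+d*(z-o[2])/d[2]
def move(target,rot=None):
    "units for the move: share of 150mm in tool axes, and turn"
    t,r=pose(); d=r.inv().apply(np.array(target)-t)/0.15
    w=np.zeros(3) if rot is None else (r.inv()*rot).as_rotvec()/(np.pi/2)
    return d.round(3), w.round(3)
E
python3 - <<'E'
from h import *
s=state(); print(s['clock'],s['eef_pos'],s['ee_rot'],env.nose_length)
for n in ['scene','top']:
    p=imaging.read_camera(n); save(p,n+'0.png')
    print(n,[round(p[k],1) for k in('fx','fy','cx','cy')], p['rvec'],p['tvec'])
    for th in ['case','lid_hinge','lid_edge','latch_pad','bar_pivot','bar_pad','stud1','sleeve1','pot','tape','hammer','driver','wrench']:
        f=imaging.place_of(p,th)
        print(th,[(np.round(d['xyz'],3).tolist(),round(d['conf'],2),proj(p,d['xyz']).round().tolist()) for d in f][:9])
E
```

```text
pics
0.0 [ 0.25895577 -0.62306947  0.40330439] [-3.07852923e+00 -6.14109952e-01  1.45148617e-04] 0.1734
scene [398.8, 398.8, 284.2, 209.1] [ 1.74864342  1.48468735 -0.73850439] [-0.14899662 -0.2291449   1.61935322]
case [([0.497, 0.188, 0.001], 0.91, [323.0, 222.0])]
lid_hinge [([0.5, 0.265, 0.084], 0.81, [350.0, 199.0]), ([0.373, -0.471, 0.003], 0.42, [109.0, 216.0])]
lid_edge [([0.493, 0.116, 0.091], 0.97, [302.0, 199.0])]
latch_pad [([0.485, 0.053, 0.064], 0.8, [281.0, 207.0])]
bar_pivot [([0.63, 0.197, 0.099], 0.69, [342.0, 222.0]), ([0.496, 0.187, 0.002], 0.33, [323.0, 221.0])]
bar_pad [([0.634, 0.233, 0.173], 0.54, [358.0, 200.0])]
stud1 [([0.561, -0.424, 0.003], 0.87, [115.0, 255.0]), ([0.536, -0.336, 0.003], 0.85, [149.0, 246.0]), ([0.546, -0.229, -0.003], 0.69, [187.0, 246.0]), ([0.448, -0.154, -0.003], 0.68, [213.0, 223.0]), ([0.536, -0.15, -0.0], 0.64, [215.0, 240.0]), ([0.354, -0.128, -0.002], 0.53, [220.0, 205.0])]
sleeve1 [([0.455, -0.322, -0.001], 0.8, [156.0, 229.0]), ([0.447, -0.252, -0.003], 0.59, [180.0, 226.0]), ([0.444, -0.154, -0.002], 0.51, [212.0, 222.0])]
pot
[... 1166 characters left out ...]
, -0.001], 0.63, [303.0, 241.0]), ([0.536, -0.333, -0.003], 0.58, [371.0, 222.0]), ([0.557, -0.419, 0.002], 0.58, [394.0, 217.0]), ([0.538, -0.146, -0.002], 0.46, [322.0, 221.0])]
sleeve1 [([0.749, -0.257, 0.002], 0.65, [351.0, 168.0]), ([0.448, -0.251, 0.001], 0.62, [350.0, 245.0]), ([0.453, -0.321, -0.003], 0.45, [368.0, 244.0])]
pot [([0.332, -0.247, -0.001], 0.93, [349.0, 276.0]), ([0.45, -0.252, -0.0], 0.38, [350.0, 244.0])]
tape [([0.747, -0.258, 0.0], 0.69, [351.0, 169.0])]
hammer [([0.494, 0.547, 0.001], 0.81, [138.0, 227.0])]
driver [([0.378, -0.469, 0.001], 0.8, [409.0, 265.0]), ([0.54, -0.229, -0.003], 0.39, [344.0, 221.0])]
wrench [([0.759, -0.055, -0.001], 0.74, [299.0, 164.0])]
```

Run:
```python
import cv2
a=cv2.imread('pics/scene0.png')[170:330,90:390]; cv2.imwrite('pics/scene0c.png',cv2.resize(a,None,fx=2.6,fy=2.6,interpolation=3))
a=cv2.imread('pics/top0.png')[150:300,190:430]; cv2.imwrite('pics/top0c.png',cv2.resize(a,None,fx=3.3,fy=3.3,interpolation=3))
```

```text
(no output)
```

View pics/scene0c.png

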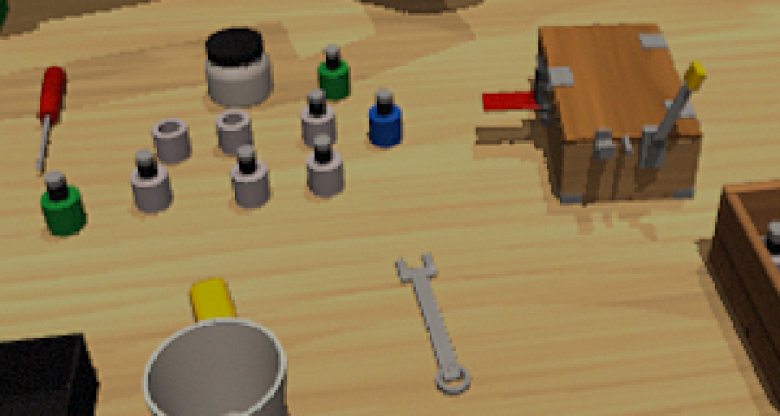

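View pics/top0c.png

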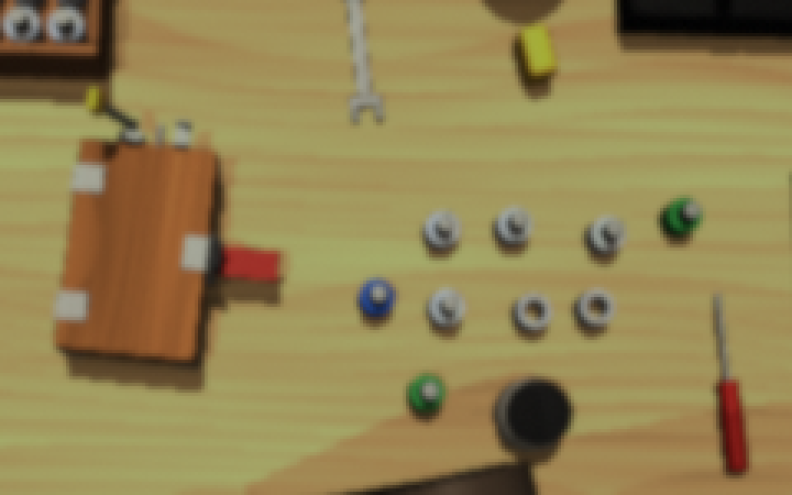

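Six look-alikes stand on the bench. In the scene crop, four are steel with black necks, at (152,182), (250,178), (325,168) and (318,118). The other three, green (63,205), green (333,75) and blue (385,120), are not meant. The plain sleeves are at (170,140) and (235,132). I'll move over the studs and confirm this with the wrist camera.

>>> carry_out(
  grip=0.06,
  plan=[
    {"dx": 0.948,"dy": -0.544,"wz": 0.251},
    {"dx": 0.948,"dy": -0.544,"wz": 0.251},
    {"dx": 0.948,"dy": -0.544,"wz": 0.251},
    {"dx": 0.948,"dy": -0.544,"wz": 0.251},
    {"dx": 0.948,"dy": -0.544,"wz": 0.251},
    {"dx": 0.948,"dy": -0.544,"wz": 0.251},
  ],
)

```text
invalid input
```

>>> carry_out(
  plan=[
    {"dx": 0.9,"dy": -1},
    {"dx": 0.9,"dy": -1},
    {"dx": 0.9,"dy": -1},
    {"dx": 0.9,"dy": -1},
    {"dx": 0.9,"dy": -1},
    {"dx": 0.9,"dy": -1},
  ],
)

```text
invalid input
```

>>> carry_out(
  plan=[
    {"dy": -0.67},
    {"dy": -0.67},
    {"dy": -0.67},
    {"dy": -0.67},
    {"dy": -0.67},
  ],
)

```text
invalid input
```

Run:
```python
from h import *
pr=pose(); print(pr[0],pr[1].as_matrix().round(3).tolist())
p=imaging.read_camera('wrist'); save(p,'w1.png')
print(np.array(p['tool_from_camera']).round(3).tolist(), p['fx'])
for th in ['stud1','sleeve1']:
  for d in imaging.place_of(p,th):
    uv=proj(p,np.array(d['xyz'])+[0,0,.03],pr); u,v=uv.round().astype(int)
    print(th,np.round(d['xyz'],3),round(d['conf'],2),uv.round())
t=imaging.read_camera('top'); print(unproj(t,(196,158),.05),unproj(t,(222,178),.05))
```

```text
[ 0.2590169  -0.62330961  0.40470743] [[0.923, 0.384, -0.0], [0.384, -0.923, 0.0], [0.0, -0.0, -1.0]]
[[-0.001, -0.962, -0.273, 0.07], [1.0, -0.0, -0.002, 0.001], [0.002, -0.273, 0.962, 0.031], [0.0, 0.0, 0.0, 1.0]] 306.1882661776458
[0.75513691 0.33699193 0.05      ] [0.67973194 0.235593   0.05      ]
```

View pics/w1.png

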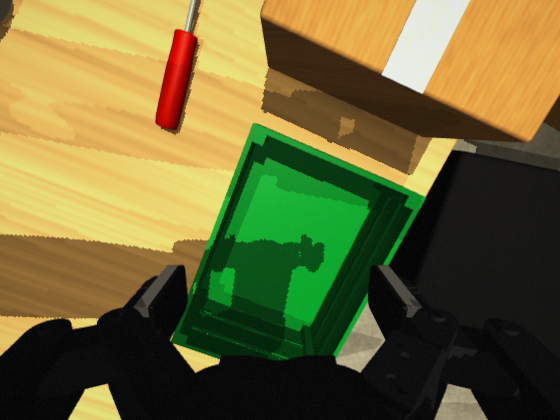

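The picture still shows the start view: a green tray below the gripper and the driver at (178,80). The rows were refused, and they probably need all six keys.

>>> carry_out(
  grip=0.06,
  plan=[
    {"dx": 0.948,"dy": -0.544,"dz": 0,"wx": 0,"wy": 0,"wz": 0.251},
    {"dx": 0.948,"dy": -0.544,"dz": 0,"wx": 0,"wy": 0,"wz": 0.251},
    {"dx": 0.948,"dy": -0.544,"dz": 0,"wx": 0,"wy": 0,"wz": 0.251},
    {"dx": 0.948,"dy": -0.544,"dz": 0,"wx": 0,"wy": 0,"wz": 0.251},
    {"dx": 0.948,"dy": -0.544,"dz": 0,"wx": 0,"wy": 0,"wz": 0.251},
    {"dx": 0.948,"dy": -0.544,"dz": 0,"wx": 0,"wy": 0,"wz": 0.251},
  ],
)

```text
clock: 2.1
eef_pos: [0.3603, -0.4918, 0.4051]
ee_rot: [3.141, 0.005, 0.0]
ft_force: [-0.3, -0.7, 0.1]
gripper_width: 0.474
grip_force: 0.0
```

>>> carry_out(
  plan=[
    {"dx": 0.9,"dy": -1,"dz": 0,"wx": 0,"wy": 0,"wz": 0},
    {"dx": 0.9,"dy": -1,"dz": 0,"wx": 0,"wy": 0,"wz": 0},
    {"dx": 0.9,"dy": -1,"dz": 0,"wx": 0,"wy": 0,"wz": 0},
    {"dx": 0.9,"dy": -1,"dz": 0,"wx": 0,"wy": 0,"wz": 0},
    {"dx": 0.9,"dy": -1,"dz": 0,"wx": 0,"wy": 0,"wz": 0},
    {"dx": 0.9,"dy": -1,"dz": 0,"wx": 0,"wy": 0,"wz": 0},
  ],
)

```text
clock: 2.6
eef_pos: [0.4967, -0.3406, 0.4049]
ee_rot: [-3.14, -0.007, -0.003]
ft_force: [-0.6, -0.8, 0.2]
gripper_width: 0.468
grip_force: 0.0
```

>>> carry_out(
  plan=[
    {"dx": 0,"dy": -0.67,"dz": 0,"wx": 0,"wy": 0,"wz": 0},
    {"dx": 0,"dy": -0.67,"dz": 0,"wx": 0,"wy": 0,"wz": 0},
    {"dx": 0,"dy": -0.67,"dz": 0,"wx": 0,"wy": 0,"wz": 0},
    {"dx": 0,"dy": -0.67,"dz": 0,"wx": 0,"wy": 0,"wz": 0},
    {"dx": 0,"dy": -0.67,"dz": 0,"wx": 0,"wy": 0,"wz": 0},
  ],
)

```text
clock: 3.02
eef_pos: [0.4939, -0.2437, 0.405]
ee_rot: [3.14, -0.0, 0.001]
ft_force: [0.2, -0.6, -0.3]
gripper_width: 0.468
grip_force: 0.0
```

Run:
```python
from h import *
pr=pose(); print(pr[0])
p=imaging.read_camera('wrist'); save(p,'w2.png')
for th in ['stud1','sleeve1']:
  for d in imaging.place_of(p,th):
    uv=proj(p,np.array(d['xyz'])+[0,0,.03],pr)
    print(th,np.round(d['xyz'],3),round(d['conf'],2),uv.round())
```

```text
[ 0.49390875 -0.24370372  0.40504569]
stud1 [ 0.456 -0.072  0.003] 0.94 [130. 225.]
stud1 [ 0.541 -0.232  0.002] 0.93 [266. 151.]
stud1 [ 0.536 -0.337  0.   ] 0.72 [362. 155.]
stud1 [ 0.534 -0.147  0.   ] 0.58 [190. 158.]
stud1 [ 0.562 -0.424 -0.003] 0.56 [442. 131.]
sleeve1 [ 0.452 -0.32   0.003] 0.97 [342. 229.]
sleeve1 [ 0.446 -0.25  -0.002] 0.68 [283. 232.]
sleeve1 [ 0.334 -0.25   0.   ] 0.49 [282. 315.]
```

View pics/w2.png

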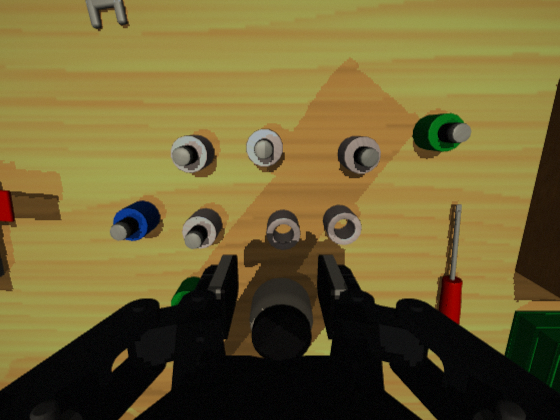

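The wrist picture confirms it. The steel black-necked studs are at (190,155), (265,148), (360,155) and (200,232). Blue is at (135,222), green at (440,132) and (190,295), and the sleeves at (283,230) and (342,227). Next is the latch.

>>> carry_out(
  grip=1,
  plan=[
    {"dx": 0,"dy": -1,"dz": 0,"wx": 0,"wy": 0,"wz": 0},
    {"dx": 0,"dy": -1,"dz": 0,"wx": 0,"wy": 0,"wz": 0},
    {"dx": 0,"dy": -1,"dz": 0,"wx": 0,"wy": 0,"wz": 0},
    {"dx": 0,"dy": -1,"dz": 0,"wx": 0,"wy": 0,"wz": 0},
    {"dx": 0,"dy": -1,"dz": 0,"wx": 0,"wy": 0,"wz": 0},
  ],
)

```text
clock: 3.58
eef_pos: [0.4941, -0.0907, 0.4047]
ee_rot: [-3.14, -0.003, 0.0]
ft_force: [-0.5, 0.6, -0.8]
gripper_width: -0.001
grip_force: 0.0
```

>>> carry_out(
  plan=[
    {"dx": -0.06,"dy": -0.98,"dz": 0,"wx": 0,"wy": 0,"wz": 0},
    {"dx": -0.06,"dy": -0.98,"dz": 0.2,"wx": 0,"wy": 0,"wz": 0},
    {"dx": -0.06,"dy": -0.98,"dz": 0.5,"wx": 0,"wy": 0,"wz": 0},
    {"dx": -0.06,"dy": -0.98,"dz": 0.5,"wx": 0,"wy": 0,"wz": 0},
    {"dx": -0.06,"dy": -0.98,"dz": 0.5,"wx": 0,"wy": 0,"wz": 0},
    {"dx": -0.06,"dy": -0.98,"dz": 0.5,"wx": 0,"wy": 0,"wz": 0},
    {"dx": -0.06,"dy": -0.98,"dz": 0.5,"wx": 0,"wy": 0,"wz": 0},
  ],
)

```text
clock: 4.17
eef_pos: [0.4862, 0.0529, 0.3301]
ee_rot: [3.141, -0.002, 0.001]
ft_force: [0.2, -0.2, 0.8]
gripper_width: -0.0
grip_force: 0.0
```

Run:
```python
from h import *
pr=pose(); print(pr[0],state()['gripper_width'])
p=imaging.read_camera('wrist'); t=imaging.read_camera('top')
for q in(p,t):
  for th in ['latch_pad','lid_edge','lid_hinge','bar_pivot','case']:
    print(th,[(np.round(d['xyz'],3).tolist(),round(d['conf'],2)) for d in imaging.place_of(q,th)[:2]])
print(move([.485,.0535,.25]))
```

```text
[0.48616286 0.05287876 0.33011287] -0.0001592309940718062
latch_pad [([0.485, 0.05, 0.068], 0.89)]
lid_edge [([0.492, 0.108, 0.096], 0.85)]
lid_hinge [([0.488, 0.11, 0.091], 0.66)]
bar_pivot []
case [([0.499, 0.187, -0.0], 0.68)]
latch_pad []
lid_edge [([0.492, 0.115, 0.095], 0.92)]
lid_hinge [([0.505, 0.265, 0.082], 0.85), ([0.762, -0.055, -0.001], 0.26)]
bar_pivot [([0.635, 0.202, 0.1], 0.55), ([0.331, -0.245, 0.0], 0.26)]
case [([0.498, 0.19, -0.002], 0.64)]
(array([-0.002,  0.003,  0.532]), array([0., 0., 0.]))
```

>>> carry_out(
  plan=[
    {"dx": 0,"dy": 0,"dz": 0.27,"wx": 0,"wy": 0,"wz": 0},
    {"dx": 0,"dy": 0,"dz": 0.5,"wx": 0,"wy": 0,"wz": 0},
    {"dx": 0,"dy": 0,"dz": 0.56,"wx": 0,"wy": 0,"wz": 0},
    {"dx": 0,"dy": 0,"dz": 0.6,"wx": 0,"wy": 0,"wz": 0},
    {"dx": 0,"dy": 0,"dz": 0.64,"wx": 0,"wy": 0,"wz": 0},
    {"dx": 0,"dy": 0,"dz": 0.67,"wx": 0,"wy": 0,"wz": 0},
    {"dx": 0,"dy": 0,"dz": 0.7,"wx": 0,"wy": 0,"wz": 0},
    {"dx": 0,"dy": 0,"dz": 0.71,"wx": 0,"wy": 0,"wz": 0},
    {"dx": 0,"dy": 0,"dz": 0.71,"wx": 0,"wy": 0,"wz": 0},
    {"dx": 0,"dy": 0,"dz": 0.71,"wx": 0,"wy": 0,"wz": 0},
  ],
)

```text
clock: 5.6
eef_pos: [0.4889, 0.0526, 0.2297]
ee_rot: [3.138, -0.0, 0.017]
ft_force: [-5.7, -8.5, 17.2]
gripper_width: -0.002
grip_force: 3.0
```

Run:
```python
from h import *
p=imaging.read_camera('scene')
for th in ['latch_pad','lid_edge','lid_hinge']:
    print(th,[(np.round(d['xyz'],3).tolist(),round(d['conf'],2)) for d in imaging.place_of(p,th)[:2]])
```

```text
latch_pad [([0.486, 0.052, 0.056], 0.47)]
lid_edge [([0.492, 0.116, 0.091], 0.95), ([0.498, 0.192, 0.0], 0.73)]
lid_hinge [([0.502, 0.263, 0.084], 0.74), ([0.455, -0.319, 0.002], 0.7)]
```

Run:
```python
from h import *
p=imaging.read_camera('wrist'); q=imaging.read_camera('scene'); print(state()['ft_force'],pose()[0])
a=cv2.resize(q['pixels'][150:250,220:380],None,fx=3.5,fy=3.5,interpolation=3); b=p['pixels'][100:380]
im=np.zeros((600,560,3),np.uint8); im[:350-30,:]=a[:320]; im[320:600]=b[:280]
cv2.imwrite('pics/l1.png',im[:,:,::-1])
```

```text
[-4.12841601 -8.24018954 19.11515641] [0.48894033 0.05256604 0.22970986]
```

View pics/l1.png

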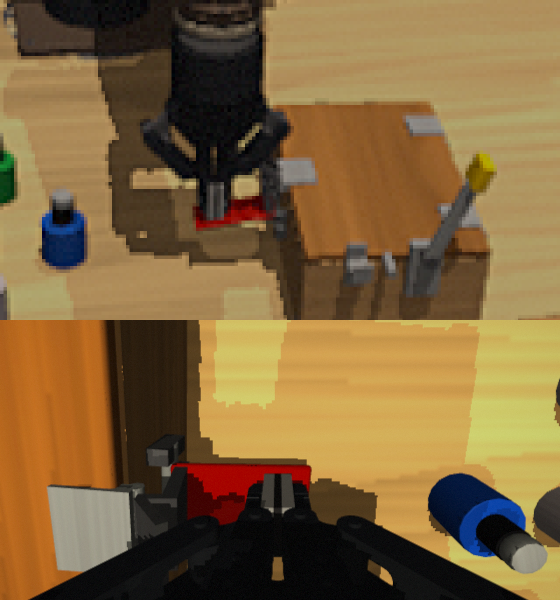

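The scene crop shows the gripper's side knuckle at (280,125) resting against the latch hook beside the lid edge, with the pad only half down. I'll lift and turn the gripper so the knuckles sit clear.

>>> carry_out(
  plan=[
    {"dx": 0,"dy": 0,"dz": -0.25,"wx": 0,"wy": 0,"wz": 0},
    {"dx": 0,"dy": 0.02,"dz": -0.4,"wx": 0,"wy": 0,"wz": 0.63},
    {"dx": 0,"dy": 0.02,"dz": -0.4,"wx": 0,"wy": 0,"wz": 0.63},
    {"dx": 0,"dy": 0.02,"dz": -0.4,"wx": 0,"wy": 0,"wz": 0.63},
    {"dx": 0,"dy": 0.02,"dz": -0.4,"wx": 0,"wy": 0,"wz": 0.63},
    {"dx": 0,"dy": 0.02,"dz": -0.4,"wx": 0,"wy": 0,"wz": 0.63},
    {"dx": 0,"dy": 0.02,"dz": -0.4,"wx": 0,"wy": 0,"wz": 0.63},
    {"dx": 0,"dy": 0.02,"dz": -0.4,"wx": 0,"wy": 0,"wz": 0.63},
    {"dx": 0,"dy": 0.02,"dz": -0.4,"wx": 0,"wy": 0,"wz": 0.63},
    {"dx": 0,"dy": 0.02,"dz": -0.4,"wx": 0,"wy": 0,"wz": 0.63},
  ],
)

```text
clock: 6.73
eef_pos: [0.486, 0.051, 0.2851]
ee_rot: [-2.762, 1.494, -0.006]
ft_force: [-0.1, 1.1, -0.1]
gripper_width: -0.002
grip_force: 0.0
```

Run:
```python
from h import *
s=state(); print(s['eef_pos'],s['q'],s['ft_force'])
p=imaging.read_camera('scene')
for th in ['latch_pad','lid_edge']:
    print(th,[(np.round(d['xyz'],3).tolist(),round(d['conf'],2)) for d in imaging.place_of(p,th)[:2]])
print(move([.486,.050,.243]))
```

```text
[0.48604986 0.05102515 0.2850618 ] [-1.03370550e-01  9.64026066e-03  2.12276153e+00  1.02875803e-04
  1.00490360e+00  2.45933211e+00] [-0.09354828  1.09902706 -0.13017443]
latch_pad [([0.487, 0.05, 0.056], 0.64)]
lid_edge [([0.494, 0.114, 0.093], 0.62)]
(array([0.006, 0.003, 0.275]), array([0., 0., 0.]))
```

>>> carry_out(
  plan=[
    {"dx": 0,"dy": 0,"dz": 0.2,"wx": 0,"wy": 0,"wz": 0},
    {"dx": 0,"dy": 0,"dz": 0.28,"wx": 0,"wy": 0,"wz": 0},
    {"dx": 0,"dy": 0,"dz": 0.32,"wx": 0,"wy": 0,"wz": 0},
    {"dx": 0,"dy": 0,"dz": 0.35,"wx": 0,"wy": 0,"wz": 0},
    {"dx": 0,"dy": 0,"dz": 0.38,"wx": 0,"wy": 0,"wz": 0},
    {"dx": 0,"dy": 0,"dz": 0.4,"wx": 0,"wy": 0,"wz": 0},
    {"dx": 0,"dy": 0,"dz": 0.41,"wx": 0,"wy": 0,"wz": 0},
    {"dx": 0,"dy": 0,"dz": 0.41,"wx": 0,"wy": 0,"wz": 0},
    {"dx": 0,"dy": 0,"dz": 0.41,"wx": 0,"wy": 0,"wz": 0},
    {"dx": 0,"dy": 0,"dz": 0.41,"wx": 0,"wy": 0,"wz": 0},
  ],
)

```text
clock: 7.72
eef_pos: [0.4858, 0.0512, 0.2231]
ee_rot: [-2.764, 1.492, -0.001]
ft_force: [-3.3, 2.0, 5.5]
gripper_width: 0.001
grip_force: 2.4
```

Run:
```python
from h import *
p=imaging.read_camera('scene'); save(p,'s2.png')
for th in ['latch_pad','lid_edge','lid_hinge']:
    print(th,[(np.round(d['xyz'],3).tolist(),round(d['conf'],2)) for d in imaging.place_of(p,th)[:2]])
```

```text
latch_pad [([0.488, 0.05, 0.05], 0.49)]
lid_edge [([0.501, 0.207, 0.221], 0.71), ([0.447, -0.249, -0.004], 0.47)]
lid_hinge [([0.634, 0.235, 0.176], 0.73)]
```

>>> carry_out(
  plan=[
    {"dx": 0,"dy": 0,"dz": -0.1,"wx": 0,"wy": 0,"wz": 0},
    {"dx": 0,"dy": 0,"dz": -0.2,"wx": 0,"wy": 0,"wz": 0},
    {"dx": 0,"dy": 0,"dz": -0.4,"wx": 0,"wy": 0,"wz": 0},
    {"dx": 0,"dy": 0,"dz": -0.5,"wx": 0,"wy": 0,"wz": 0},
    {"dx": 0,"dy": 0,"dz": -0.5,"wx": 0,"wy": 0,"wz": 0},
    {"dx": 0,"dy": 0,"dz": -0.5,"wx": 0,"wy": 0,"wz": 0},
  ],
)

```text
clock: 8.42
eef_pos: [0.4857, 0.051, 0.298]
ee_rot: [-2.763, 1.492, -0.006]
ft_force: [1.0, -0.1, -0.1]
gripper_width: 0.001
grip_force: 0.0
```

Run:
```python
from h import *
print(pose()[0])
for n in ['scene','top']:
  p=imaging.read_camera(n); save(p,n+'2.png')
  for th in ['latch_pad','lid_edge','lid_hinge','case_floor','bar_pad','stud1']:
    print(th,[(np.round(d['xyz'],3).tolist(),round(d['conf'],2)) for d in imaging.place_of(p,th)[:8 if th=='stud1' else 1]])
print(move([.486,-.095,.297],R.from_matrix([[1,0,0],[0,-1,0],[0,0,-1]])))
```

```text
[0.48573715 0.05097641 0.2979758 ]
latch_pad [([0.488, 0.051, 0.065], 0.65)]
lid_edge [([0.51, 0.314, 0.224], 0.92)]
lid_hinge [([0.499, 0.263, 0.086], 0.61)]
case_floor [([0.496, 0.19, 0.008], 0.68)]
bar_pad [([0.632, 0.232, 0.175], 0.74)]
stud1 [([0.353, -0.13, -0.0], 0.74), ([0.545, -0.229, 0.001], 0.71), ([0.541, -0.338, 0.001], 0.69), ([0.562, -0.425, 0.0], 0.65), ([0.54, -0.15, 0.002], 0.61), ([0.449, -0.152, -0.001], 0.61), ([0.457, -0.076, 0.001], 0.52), ([0.496, 0.546, 0.001], 0.25)]
latch_pad []
lid_edge [([0.507, 0.312, 0.226], 0.7)]
lid_hinge [([0.507, 0.264, 0.083], 0.75)]
case_floor [([0.5, 0.19, 0.008], 0.96)]
bar_pad []
stud1 [([0.542, -0.23, -0.004], 0.69), ([0.554, -0.42, -0.0], 0.69), ([0.535, -0.148, -0.003], 0.66), ([0.446, -0.154, 0.0], 0.52), ([0.533, -0.336, -0.001], 0.48), ([0.354, -0.131, -0.004], 0.48), ([0.453, -0.071, -0.001], 0.41)]
(array([ 0.816,  0.53 , -0.002]), array([ 0.  ,  0.  , -0.63]))
```

The lid is fully open: the edge is at (0.51,0.313,0.225), close to 1.85 rad. Now the first stud, steel at about (0.537,-0.148).

>>> carry_out(
  grip=0.06,
  plan=[
    {"dx": 0.816,"dy": 0.53,"dz": 0,"wx": 0,"wy": 0,"wz": -0.63},
    {"dx": 0.816,"dy": 0.53,"dz": 0,"wx": 0,"wy": 0,"wz": -0.63},
    {"dx": 0.816,"dy": 0.53,"dz": 0,"wx": 0,"wy": 0,"wz": -0.63},
    {"dx": 0.816,"dy": 0.53,"dz": 0,"wx": 0,"wy": 0,"wz": -0.63},
    {"dx": 0.816,"dy": 0.53,"dz": 0,"wx": 0,"wy": 0,"wz": -0.63},
    {"dx": 0.816,"dy": 0.53,"dz": 0,"wx": 0,"wy": 0,"wz": -0.63},
    {"dx": 0.816,"dy": 0.53,"dz": 0,"wx": 0,"wy": 0,"wz": -0.63},
    {"dx": 0.816,"dy": 0.53,"dz": 0,"wx": 0,"wy": 0,"wz": -0.63},
    {"dx": 0.816,"dy": 0.53,"dz": 0,"wx": 0,"wy": 0,"wz": -0.63},
    {"dx": 0.816,"dy": 0.53,"dz": 0,"wx": 0,"wy": 0,"wz": -0.63},
  ],
)

```text
clock: 9.95
eef_pos: [0.486, -0.095, 0.2968]
ee_rot: [3.142, 0.0, 0.0]
ft_force: [0.5, -0.6, 1.2]
gripper_width: 0.466
grip_force: 0.0
```

```bash
cat >> h.py <<'E'
def studs():
    out=[]
    for n in ['scene','top']:
        p=imaging.read_camera(n)
        out.append([(np.round(d['xyz'],3).tolist(),round(d['conf'],2)) for d in imaging.place_of(p,'stud1')])
    return out
E
python3 - <<'E'
from h import *
pr=pose(); print(pr[0],pr[1].as_rotvec())
p=imaging.read_camera('wrist')
print([(np.round(d['xyz'],3).tolist(),round(d['conf'],2)) for d in imaging.place_of(p,'stud1')])
print(move([.537,-.148,.216]))
E
```

```text
[ 0.48597297 -0.09501373  0.29679834] [3.14152785e+00 5.68351280e-07 2.17830704e-04]
[([0.536, -0.148, -0.0], 0.85), ([0.544, -0.228, -0.003], 0.77), ([0.444, -0.153, 0.001], 0.69), ([0.458, -0.074, 0.001], 0.66)]
(array([0.341, 0.353, 0.539]), array([0., 0., 0.]))
```

>>> carry_out(
  plan=[
    {"dx": 0.34,"dy": 0.355,"dz": 0,"wx": 0,"wy": 0,"wz": 0},
    {"dx": 0.34,"dy": 0.355,"dz": 0,"wx": 0,"wy": 0,"wz": 0},
    {"dx": 0.34,"dy": 0.355,"dz": 0.2,"wx": 0,"wy": 0,"wz": 0},
    {"dx": 0.34,"dy": 0.355,"dz": 0.38,"wx": 0,"wy": 0,"wz": 0},
    {"dx": 0.34,"dy": 0.355,"dz": 0.54,"wx": 0,"wy": 0,"wz": 0},
    {"dx": 0.34,"dy": 0.355,"dz": 0.54,"wx": 0,"wy": 0,"wz": 0},
    {"dx": 0.34,"dy": 0.355,"dz": 0.54,"wx": 0,"wy": 0,"wz": 0},
  ],
)

```text
clock: 10.63
eef_pos: [0.5365, -0.148, 0.2145]
ee_rot: [-3.14, 0.002, 0.005]
ft_force: [-0.6, 0.3, 0.2]
gripper_width: 0.471
grip_force: 0.0
```

>>> carry_out(
  grip=1,
  plan=[
    {"dx": 0,"dy": 0,"dz": 0,"wx": 0,"wy": 0,"wz": 0},
    {"dx": 0,"dy": 0,"dz": 0,"wx": 0,"wy": 0,"wz": 0},
    {"dx": 0,"dy": 0,"dz": 0,"wx": 0,"wy": 0,"wz": 0},
    {"dx": 0,"dy": 0,"dz": 0,"wx": 0,"wy": 0,"wz": 0},
    {"dx": 0,"dy": 0,"dz": 0,"wx": 0,"wy": 0,"wz": 0},
    {"dx": 0,"dy": 0,"dz": 0,"wx": 0,"wy": 0,"wz": 0},
  ],
)

```text
clock: 11.13
eef_pos: [0.5379, -0.1484, 0.218]
ee_rot: [3.14, -0.001, 0.005]
ft_force: [0.0, 1.3, 6.1]
gripper_width: 0.212
grip_force: 59.1
```

>>> carry_out(
  plan=[
    {"dx": 0,"dy": 0,"dz": -0.25,"wx": 0,"wy": 0,"wz": 0},
    {"dx": 0,"dy": 0,"dz": -0.5,"wx": 0,"wy": 0,"wz": 0},
    {"dx": 0.1,"dy": -0.2,"dz": -0.75,"wx": 0,"wy": 0,"wz": 0},
    {"dx": 0.25,"dy": -0.45,"dz": -0.96,"wx": 0,"wy": 0,"wz": 0},
    {"dx": 0.25,"dy": -0.7,"dz": -0.96,"wx": 0,"wy": 0,"wz": 0},
    {"dx": 0.25,"dy": -1,"dz": -0.96,"wx": 0,"wy": 0,"wz": 0},
    {"dx": 0.25,"dy": -1,"dz": -0.96,"wx": 0,"wy": 0,"wz": 0},
  ],
)

```text
clock: 11.72
eef_pos: [0.5743, 0.0058, 0.361]
ee_rot: [-3.14, -0.004, -0.003]
ft_force: [-0.0, 0.4, -2.8]
gripper_width: 0.206
grip_force: 59.2
```

>>> carry_out(
  plan=[
    {"dx": 0,"dy": -0.25,"dz": 0,"wx": 0,"wy": 0,"wz": 0},
    {"dx": 0,"dy": -0.5,"dz": 0,"wx": 0,"wy": 0,"wz": 0},
    {"dx": 0,"dy": -0.75,"dz": 0,"wx": 0,"wy": 0,"wz": 0},
    {"dx": 0,"dy": -1,"dz": 0,"wx": 0,"wy": 0,"wz": 0},
    {"dx": 0,"dy": -1,"dz": 0,"wx": 0,"wy": 0,"wz": 0},
  ],
)

```text
clock: 12.13
eef_pos: [0.5733, 0.1572, 0.3591]
ee_rot: [-3.138, -0.008, 0.002]
ft_force: [-0.8, -0.9, -2.5]
gripper_width: 0.21
grip_force: 59.5
```

Run:
```python
from h import *
s=state(); print(pose()[0],pose()[1].as_rotvec(),s['gripper_width'],s['grip_force'])
p=imaging.read_camera('wrist'); save(p,'w3.png')
for th in ['case_floor','case','stud1']: print([(np.round(d['xyz'],3).tolist(),round(d['conf'],2)) for d in imaging.place_of(p,th)[:2]])
print(move([.574,.183,.2265]))
```

```text
[0.57328773 0.15717404 0.35911628] [-3.13838906e+00 -7.89959702e-03  2.03683979e-03] 0.20990655577598905 59.504170417785645
[([0.497, 0.186, 0.008], 0.69), ([0.568, 0.158, 0.138], 0.39)]
[([0.497, 0.189, -0.003], 0.95)]
[([0.571, 0.158, 0.139], 0.95), ([0.446, -0.152, 0.002], 0.85)]
(array([-0.002, -0.212,  0.884]), array([0., 0., 0.]))
```

View pics/w3.png

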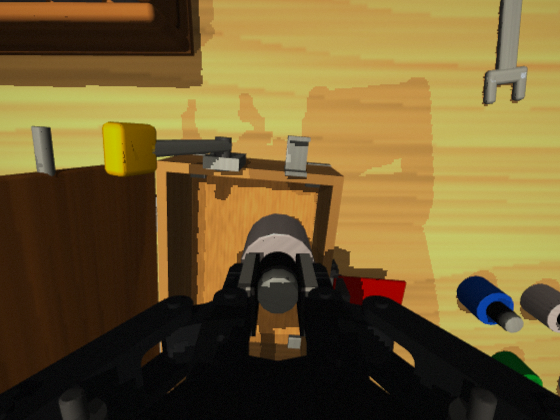

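The stud is held upright over the case, with its body at (277,240). The bar pad is at (130,148), clear of the gripper. I'll lower it in.

>>> carry_out(
  plan=[
    {"dx": -0.045,"dy": -0.2,"dz": 0,"wx": 0,"wy": 0,"wz": 0},
    {"dx": -0.045,"dy": -0.2,"dz": 0.2,"wx": 0,"wy": 0,"wz": 0},
    {"dx": -0.045,"dy": -0.2,"dz": 0.4,"wx": 0,"wy": 0,"wz": 0},
    {"dx": -0.045,"dy": -0.2,"dz": 0.6,"wx": 0,"wy": 0,"wz": 0},
    {"dx": -0.045,"dy": -0.2,"dz": 0.75,"wx": 0,"wy": 0,"wz": 0},
    {"dx": -0.045,"dy": -0.2,"dz": 0.82,"wx": 0,"wy": 0,"wz": 0},
    {"dx": -0.045,"dy": -0.2,"dz": 0.87,"wx": 0,"wy": 0,"wz": 0},
    {"dx": -0.045,"dy": -0.2,"dz": 0.88,"wx": 0,"wy": 0,"wz": 0},
    {"dx": -0.045,"dy": -0.2,"dz": 0.89,"wx": 0,"wy": 0,"wz": 0},
    {"dx": -0.045,"dy": -0.2,"dz": 0.89,"wx": 0,"wy": 0,"wz": 0},
  ],
)

```text
clock: 13.17
eef_pos: [0.5687, 0.1816, 0.2278]
ee_rot: [-3.141, 0.002, -0.005]
ft_force: [-0.2, -0.6, -3.5]
gripper_width: 0.211
grip_force: 59.7
```

>>> carry_out(
  grip=0.06,
  plan=[
    {"dx": 0,"dy": 0,"dz": 0,"wx": 0,"wy": 0,"wz": 0},
    {"dx": 0,"dy": 0,"dz": 0,"wx": 0,"wy": 0,"wz": 0},
    {"dx": 0,"dy": 0,"dz": 0,"wx": 0,"wy": 0,"wz": 0},
    {"dx": 0,"dy": 0,"dz": 0,"wx": 0,"wy": 0,"wz": 0},
    {"dx": 0,"dy": 0,"dz": -0.2,"wx": 0,"wy": 0,"wz": 0},
    {"dx": 0,"dy": 0,"dz": -0.45,"wx": 0,"wy": 0,"wz": 0},
    {"dx": 0,"dy": 0,"dz": -0.7,"wx": 0,"wy": 0,"wz": 0},
    {"dx": 0,"dy": 0,"dz": -0.89,"wx": 0,"wy": 0,"wz": 0},
    {"dx": 0,"dy": 0.3,"dz": -0.89,"wx": 0,"wy": 0,"wz": 0},
  ],
)

```text
clock: 13.92
eef_pos: [0.5693, 0.1444, 0.3692]
ee_rot: [-3.137, -0.01, -0.025]
ft_force: [1.4, -0.9, -0.0]
gripper_width: 0.471
grip_force: 0.0
```

Run:
```python
from h import *
print(pose()[0]); p=imaging.read_camera('wrist')
print([(np.round(d['xyz'],3).tolist(),round(d['conf'],2)) for d in imaging.place_of(p,'stud1')])
print(studs())
```

```text
[0.56929076 0.14441464 0.36921665]
[([0.455, -0.076, 0.001], 0.59), ([0.565, 0.183, 0.006], 0.57)]
[[([0.548, -0.229, 0.002], 0.84), ([0.355, -0.127, -0.0], 0.7), ([0.539, -0.339, -0.0], 0.66), ([0.562, -0.422, -0.001], 0.63), ([0.446, -0.153, -0.001], 0.53), ([0.461, -0.075, -0.005], 0.5)], [([0.446, -0.154, -0.001], 0.58), ([0.535, -0.337, -0.001], 0.44), ([0.353, -0.131, -0.004], 0.44), ([0.557, -0.42, -0.001], 0.44), ([0.543, -0.23, -0.0], 0.41)]]
```

>>> carry_out(
  plan=[
    {"dx": -0.2,"dy": 0.25,"dz": 0,"wx": 0,"wy": 0,"wz": 0},
    {"dx": -0.4,"dy": 0.5,"dz": 0,"wx": 0,"wy": 0,"wz": 0},
    {"dx": -0.6,"dy": 0.75,"dz": 0,"wx": 0,"wy": 0,"wz": 0},
    {"dx": -0.8,"dy": 1,"dz": 0,"wx": 0,"wy": 0,"wz": 0},
    {"dx": -0.8,"dy": 1,"dz": 0,"wx": 0,"wy": 0,"wz": 0},
    {"dx": -0.8,"dy": 1,"dz": 0,"wx": 0,"wy": 0,"wz": 0},
  ],
)

```text
clock: 14.72
eef_pos: [0.4456, -0.0113, 0.3585]
ee_rot: [3.141, -0.005, -0.005]
ft_force: [0.7, -0.1, 0.5]
gripper_width: 0.471
grip_force: 0.0
```

Run:
```python
from h import *
print(pose()[0]); p=imaging.read_camera('scene')
print([(np.round(d['xyz'],3).tolist(),round(d['conf'],2)) for d in imaging.place_of(p,'stud1')])
print(move([.447,-.153,.2185]))
```

```text
[ 0.44555488 -0.0112746   0.35851975]
[([0.559, -0.423, 0.001], 0.85), ([0.544, -0.229, 0.003], 0.81), ([0.448, -0.154, -0.002], 0.75), ([0.352, -0.128, 0.0], 0.71), ([0.536, -0.337, 0.001], 0.63), ([0.46, -0.077, -0.004], 0.59), ([0.446, -0.243, -0.0], 0.29)]
(array([-0.001,  0.956,  0.938]), array([0., 0., 0.]))
```

>>> carry_out(
  plan=[
    {"dx": 0,"dy": 0.25,"dz": 0,"wx": 0,"wy": 0,"wz": 0},
    {"dx": 0,"dy": 0.5,"dz": 0,"wx": 0,"wy": 0,"wz": 0},
    {"dx": 0,"dy": 0.75,"dz": 0.1,"wx": 0,"wy": 0,"wz": 0},
    {"dx": 0,"dy": 0.94,"dz": 0.2,"wx": 0,"wy": 0,"wz": 0},
    {"dx": 0,"dy": 0.94,"dz": 0.3,"wx": 0,"wy": 0,"wz": 0},
    {"dx": 0,"dy": 0.94,"dz": 0.5,"wx": 0,"wy": 0,"wz": 0},
    {"dx": 0,"dy": 0.94,"dz": 0.7,"wx": 0,"wy": 0,"wz": 0},
    {"dx": 0,"dy": 0.94,"dz": 0.85,"wx": 0,"wy": 0,"wz": 0},
    {"dx": 0,"dy": 0.94,"dz": 0.94,"wx": 0,"wy": 0,"wz": 0},
    {"dx": 0,"dy": 0.94,"dz": 0.94,"wx": 0,"wy": 0,"wz": 0},
  ],
)

```text
clock: 15.65
eef_pos: [0.4473, -0.149, 0.2147]
ee_rot: [-3.137, -0.002, 0.011]
ft_force: [-0.2, 0.7, -0.0]
gripper_width: 0.473
grip_force: 0.0
```

>>> carry_out(
  grip=1,
  plan=[
    {"dx": 0,"dy": 0,"dz": 0,"wx": 0,"wy": 0,"wz": 0},
    {"dx": 0,"dy": 0,"dz": 0,"wx": 0,"wy": 0,"wz": 0},
    {"dx": 0,"dy": 0,"dz": 0,"wx": 0,"wy": 0,"wz": 0},
    {"dx": 0,"dy": 0,"dz": 0,"wx": 0,"wy": 0,"wz": 0},
    {"dx": 0,"dy": 0,"dz": 0,"wx": 0,"wy": 0,"wz": 0},
    {"dx": 0,"dy": 0,"dz": 0,"wx": 0,"wy": 0,"wz": 0},
  ],
)

```text
clock: 16.15
eef_pos: [0.4478, -0.1508, 0.2192]
ee_rot: [3.141, -0.001, 0.001]
ft_force: [0.2, -0.1, -1.6]
gripper_width: 0.21
grip_force: 58.5
```

>>> carry_out(
  plan=[
    {"dx": 0,"dy": 0,"dz": -0.25,"wx": 0,"wy": 0,"wz": 0},
    {"dx": 0,"dy": 0,"dz": -0.5,"wx": 0,"wy": 0,"wz": 0},
    {"dx": 0.1,"dy": 0,"dz": -0.75,"wx": 0,"wy": 0,"wz": 0},
    {"dx": 0.25,"dy": -0.2,"dz": -0.94,"wx": 0,"wy": 0,"wz": 0},
    {"dx": 0.47,"dy": -0.45,"dz": -0.94,"wx": 0,"wy": 0,"wz": 0},
    {"dx": 0.47,"dy": -0.7,"dz": -0.94,"wx": 0,"wy": 0,"wz": 0},
    {"dx": 0.47,"dy": -1,"dz": -0.94,"wx": 0,"wy": 0,"wz": 0},
    {"dx": 0.47,"dy": -1,"dz": -0.94,"wx": 0,"wy": 0,"wz": 0},
  ],
)

```text
clock: 16.82
eef_pos: [0.518, 0.0035, 0.3599]
ee_rot: [-3.139, -0.005, 0.001]
ft_force: [-0.5, -0.5, -2.2]
gripper_width: 0.211
grip_force: 59.3
```

>>> carry_out(
  plan=[
    {"dx": 0,"dy": -0.25,"dz": 0,"wx": 0,"wy": 0,"wz": 0},
    {"dx": 0,"dy": -0.5,"dz": 0,"wx": 0,"wy": 0,"wz": 0},
    {"dx": 0,"dy": -0.75,"dz": 0,"wx": 0,"wy": 0,"wz": 0},
    {"dx": 0,"dy": -1,"dz": 0,"wx": 0,"wy": 0,"wz": 0},
    {"dx": 0,"dy": -1,"dz": 0,"wx": 0,"wy": 0,"wz": 0},
    {"dx": 0,"dy": -1,"dz": 0,"wx": 0,"wy": 0,"wz": 0},
  ],
)

```text
clock: 17.32
eef_pos: [0.5178, 0.1508, 0.3595]
ee_rot: [3.141, 0.005, -0.001]
ft_force: [-1.0, -0.7, -2.9]
gripper_width: 0.209
grip_force: 59.6
```

>>> carry_out(
  plan=[
    {"dx": 0,"dy": -0.27,"dz": 0,"wx": 0,"wy": 0,"wz": 0},
    {"dx": 0,"dy": -0.27,"dz": 0.2,"wx": 0,"wy": 0,"wz": 0},
    {"dx": 0,"dy": -0.27,"dz": 0.4,"wx": 0,"wy": 0,"wz": 0},
    {"dx": 0,"dy": -0.27,"dz": 0.6,"wx": 0,"wy": 0,"wz": 0},
    {"dx": 0,"dy": -0.27,"dz": 0.75,"wx": 0,"wy": 0,"wz": 0},
    {"dx": 0,"dy": -0.27,"dz": 0.82,"wx": 0,"wy": 0,"wz": 0},
    {"dx": 0,"dy": -0.27,"dz": 0.86,"wx": 0,"wy": 0,"wz": 0},
    {"dx": 0,"dy": -0.27,"dz": 0.88,"wx": 0,"wy": 0,"wz": 0},
    {"dx": 0,"dy": -0.27,"dz": 0.88,"wx": 0,"wy": 0,"wz": 0},
    {"dx": 0,"dy": -0.27,"dz": 0.88,"wx": 0,"wy": 0,"wz": 0},
  ],
)

```text
clock: 18.15
eef_pos: [0.5193, 0.1895, 0.2294]
ee_rot: [-3.141, 0.001, -0.005]
ft_force: [-0.4, -0.2, -1.8]
gripper_width: 0.213
grip_force: 59.9
```

>>> carry_out(
  grip=0.06,
  plan=[
    {"dx": 0,"dy": 0,"dz": 0,"wx": 0,"wy": 0,"wz": 0},
    {"dx": 0,"dy": 0,"dz": 0,"wx": 0,"wy": 0,"wz": 0},
    {"dx": 0,"dy": 0,"dz": 0,"wx": 0,"wy": 0,"wz": 0},
    {"dx": 0,"dy": 0,"dz": 0,"wx": 0,"wy": 0,"wz": 0},
    {"dx": 0,"dy": 0,"dz": -0.2,"wx": 0,"wy": 0,"wz": 0},
    {"dx": 0,"dy": 0,"dz": -0.45,"wx": 0,"wy": 0,"wz": 0},
    {"dx": 0,"dy": 0,"dz": -0.7,"wx": 0,"wy": 0,"wz": 0},
    {"dx": 0,"dy": 0.1,"dz": -0.88,"wx": 0,"wy": 0,"wz": 0},
    {"dx": 0,"dy": 0.3,"dz": -0.88,"wx": 0,"wy": 0,"wz": 0},
  ],
)

```text
clock: 18.9
eef_pos: [0.52, 0.1463, 0.3684]
ee_rot: [-3.139, -0.005, -0.024]
ft_force: [0.5, -0.6, 0.9]
gripper_width: 0.474
grip_force: 0.0
```

>>> carry_out(
  plan=[
    {"dx": 0,"dy": 0.25,"dz": 0,"wx": 0,"wy": 0,"wz": 0},
    {"dx": 0,"dy": 0.5,"dz": 0,"wx": 0,"wy": 0,"wz": 0},
    {"dx": 0.1,"dy": 0.75,"dz": 0,"wx": 0,"wy": 0,"wz": 0},
    {"dx": 0.17,"dy": 1,"dz": 0,"wx": 0,"wy": 0,"wz": 0},
    {"dx": 0.17,"dy": 1,"dz": 0,"wx": 0,"wy": 0,"wz": 0},
  ],
)

```text
clock: 19.32
eef_pos: [0.545, -0.0105, 0.3608]
ee_rot: [3.139, -0.01, 0.005]
ft_force: [-0.1, 0.2, 0.8]
gripper_width: 0.472
grip_force: 0.0
```

Run:
```python
from h import *
print(pose()[0]); print(studs())
p=imaging.read_camera('wrist')
print([(np.round(d['xyz'],3).tolist(),round(d['conf'],2)) for d in imaging.place_of(p,'stud1')])
```

```text
[ 0.54503815 -0.01049253  0.36081388]
[[([0.537, -0.338, -0.001], 0.87), ([0.545, -0.226, -0.0], 0.72), ([0.564, -0.424, 0.002], 0.64), ([0.352, -0.127, -0.001], 0.58), ([0.459, -0.076, -0.001], 0.56), ([0.518, 0.186, 0.006], 0.51)], [([0.456, -0.073, -0.001], 0.62), ([0.556, -0.421, 0.002], 0.62), ([0.517, 0.19, 0.005], 0.58), ([0.534, -0.334, -0.004], 0.55), ([0.57, 0.185, 0.006], 0.52), ([0.351, -0.13, -0.003], 0.47), ([0.544, -0.228, -0.004], 0.45)]]
[([0.518, 0.189, 0.008], 0.95), ([0.564, 0.181, 0.007], 0.91), ([0.543, -0.228, 0.004], 0.84), ([0.456, -0.073, 0.006], 0.61), ([0.499, 0.189, -0.004], 0.22)]
```

>>> carry_out(
  plan=[
    {"dx": 0,"dy": 0.25,"dz": 0,"wx": 0,"wy": 0,"wz": 0},
    {"dx": 0,"dy": 0.5,"dz": 0,"wx": 0,"wy": 0,"wz": 0},
    {"dx": 0,"dy": 0.75,"dz": 0,"wx": 0,"wy": 0,"wz": 0},
    {"dx": 0,"dy": 1,"dz": 0,"wx": 0,"wy": 0,"wz": 0},
  ],
)

```text
clock: 19.95
eef_pos: [0.5437, -0.155, 0.3599]
ee_rot: [-3.142, -0.005, -0.0]
ft_force: [0.7, 0.6, 0.5]
gripper_width: 0.465
grip_force: 0.0
```

>>> carry_out(
  plan=[
    {"dx": 0,"dy": 0.25,"dz": 0,"wx": 0,"wy": 0,"wz": 0},
    {"dx": 0,"dy": 0.467,"dz": 0.1,"wx": 0,"wy": 0,"wz": 0},
    {"dx": 0,"dy": 0.467,"dz": 0.3,"wx": 0,"wy": 0,"wz": 0},
    {"dx": 0,"dy": 0.467,"dz": 0.5,"wx": 0,"wy": 0,"wz": 0},
    {"dx": 0,"dy": 0.467,"dz": 0.7,"wx": 0,"wy": 0,"wz": 0},
    {"dx": 0,"dy": 0.467,"dz": 0.85,"wx": 0,"wy": 0,"wz": 0},
    {"dx": 0,"dy": 0.467,"dz": 0.94,"wx": 0,"wy": 0,"wz": 0},
    {"dx": 0,"dy": 0.467,"dz": 0.94,"wx": 0,"wy": 0,"wz": 0},
  ],
)

```text
clock: 20.62
eef_pos: [0.5427, -0.2235, 0.215]
ee_rot: [-3.138, -0.002, 0.01]
ft_force: [-1.6, 0.1, 0.4]
gripper_width: 0.472
grip_force: 0.0
```

>>> carry_out(
  grip=1,
  plan=[
    {"dx": 0,"dy": 0,"dz": 0,"wx": 0,"wy": 0,"wz": 0},
    {"dx": 0,"dy": 0,"dz": 0,"wx": 0,"wy": 0,"wz": 0},
    {"dx": 0,"dy": 0,"dz": 0,"wx": 0,"wy": 0,"wz": 0},
    {"dx": 0,"dy": 0,"dz": 0,"wx": 0,"wy": 0,"wz": 0},
    {"dx": 0,"dy": 0,"dz": 0,"wx": 0,"wy": 0,"wz": 0},
    {"dx": 0,"dy": 0,"dz": 0,"wx": 0,"wy": 0,"wz": 0},
  ],
)

```text
clock: 21.12
eef_pos: [0.5441, -0.2256, 0.2201]
ee_rot: [3.141, -0.001, 0.003]
ft_force: [-0.4, 0.7, 1.8]
gripper_width: 0.213
grip_force: 58.7
```

>>> carry_out(
  plan=[
    {"dx": 0,"dy": 0,"dz": -0.25,"wx": 0,"wy": 0,"wz": 0},
    {"dx": 0,"dy": 0,"dz": -0.5,"wx": 0,"wy": 0,"wz": 0},
    {"dx": 0,"dy": 0,"dz": -0.75,"wx": 0,"wy": 0,"wz": 0},
    {"dx": 0,"dy": -0.2,"dz": -0.94,"wx": 0,"wy": 0,"wz": 0},
    {"dx": -0.15,"dy": -0.45,"dz": -0.94,"wx": 0,"wy": 0,"wz": 0},
    {"dx": -0.3,"dy": -0.7,"dz": -0.94,"wx": 0,"wy": 0,"wz": 0},
    {"dx": -0.51,"dy": -1,"dz": -0.94,"wx": 0,"wy": 0,"wz": 0},
    {"dx": -0.51,"dy": -1,"dz": -0.94,"wx": 0,"wy": 0,"wz": 0},
  ],
)

```text
clock: 21.78
eef_pos: [0.4644, -0.0721, 0.3585]
ee_rot: [-3.139, -0.002, 0.006]
ft_force: [0.1, 0.2, -3.1]
gripper_width: 0.208
grip_force: 59.3
```

>>> carry_out(
  plan=[
    {"dx": 0,"dy": -0.25,"dz": 0,"wx": 0,"wy": 0,"wz": 0},
    {"dx": 0,"dy": -0.5,"dz": 0,"wx": 0,"wy": 0,"wz": 0},
    {"dx": 0,"dy": -0.75,"dz": 0,"wx": 0,"wy": 0,"wz": 0},
    {"dx": 0,"dy": -1,"dz": 0,"wx": 0,"wy": 0,"wz": 0},
    {"dx": 0,"dy": -1,"dz": 0,"wx": 0,"wy": 0,"wz": 0},
  ],
)

```text
clock: 22.2
eef_pos: [0.4661, 0.0795, 0.3595]
ee_rot: [-3.138, -0.008, 0.001]
ft_force: [-0.8, -0.9, -3.2]
gripper_width: 0.212
grip_force: 59.4
```

>>> carry_out(
  plan=[
    {"dx": 0,"dy": -0.25,"dz": 0,"wx": 0,"wy": 0,"wz": 0},
    {"dx": 0,"dy": -0.5,"dz": 0,"wx": 0,"wy": 0,"wz": 0},
    {"dx": 0,"dy": -0.787,"dz": 0,"wx": 0,"wy": 0,"wz": 0},
    {"dx": 0,"dy": -0.787,"dz": 0.1,"wx": 0,"wy": 0,"wz": 0},
    {"dx": 0,"dy": -0.787,"dz": 0.35,"wx": 0,"wy": 0,"wz": 0},
    {"dx": 0,"dy": -0.787,"dz": 0.6,"wx": 0,"wy": 0,"wz": 0},
    {"dx": 0,"dy": -0.787,"dz": 0.77,"wx": 0,"wy": 0,"wz": 0},
    {"dx": 0,"dy": -0.787,"dz": 0.84,"wx": 0,"wy": 0,"wz": 0},
    {"dx": 0,"dy": -0.787,"dz": 0.875,"wx": 0,"wy": 0,"wz": 0},
    {"dx": 0,"dy": -0.787,"dz": 0.875,"wx": 0,"wy": 0,"wz": 0},
  ],
)

```text
clock: 23.03
eef_pos: [0.4679, 0.1925, 0.2292]
ee_rot: [3.141, -0.001, -0.001]
ft_force: [-0.1, 0.5, -2.0]
gripper_width: 0.209
grip_force: 59.9
```

>>> carry_out(
  grip=0.06,
  plan=[
    {"dx": 0,"dy": 0,"dz": 0,"wx": 0,"wy": 0,"wz": 0},
    {"dx": 0,"dy": 0,"dz": 0,"wx": 0,"wy": 0,"wz": 0},
    {"dx": 0,"dy": 0,"dz": 0,"wx": 0,"wy": 0,"wz": 0},
    {"dx": 0,"dy": 0,"dz": 0,"wx": 0,"wy": 0,"wz": 0},
    {"dx": 0,"dy": 0,"dz": -0.2,"wx": 0,"wy": 0,"wz": 0},
    {"dx": 0,"dy": 0,"dz": -0.45,"wx": 0,"wy": 0,"wz": 0},
    {"dx": 0,"dy": 0,"dz": -0.7,"wx": 0,"wy": 0,"wz": 0},
    {"dx": 0,"dy": 0.1,"dz": -0.875,"wx": 0,"wy": 0,"wz": 0},
    {"dx": 0,"dy": 0.3,"dz": -0.875,"wx": 0,"wy": 0,"wz": 0},
  ],
)

```text
clock: 23.78
eef_pos: [0.469, 0.149, 0.3679]
ee_rot: [-3.139, -0.005, -0.023]
ft_force: [0.3, -0.6, -0.6]
gripper_width: 0.469
grip_force: 0.0
```

>>> carry_out(
  plan=[
    {"dx": 0,"dy": 0.25,"dz": 0,"wx": 0,"wy": 0,"wz": 0},
    {"dx": 0.1,"dy": 0.5,"dz": 0,"wx": 0,"wy": 0,"wz": 0},
    {"dx": 0.25,"dy": 0.75,"dz": 0,"wx": 0,"wy": 0,"wz": 0},
    {"dx": 0.45,"dy": 1,"dz": 0,"wx": 0,"wy": 0,"wz": 0},
    {"dx": 0.45,"dy": 1,"dz": 0,"wx": 0,"wy": 0,"wz": 0},
  ],
)

```text
clock: 24.2
eef_pos: [0.5371, -0.0067, 0.361]
ee_rot: [3.139, -0.008, 0.007]
ft_force: [-0.8, -0.9, 0.6]
gripper_width: 0.47
grip_force: 0.0
```

>>> carry_out(
  plan=[
    {"dx": 0,"dy": 0.25,"dz": 0,"wx": 0,"wy": 0,"wz": 0},
    {"dx": 0,"dy": 0.5,"dz": 0,"wx": 0,"wy": 0,"wz": 0},
    {"dx": 0,"dy": 0.75,"dz": 0,"wx": 0,"wy": 0,"wz": 0},
    {"dx": 0,"dy": 1,"dz": 0,"wx": 0,"wy": 0,"wz": 0},
    {"dx": 0,"dy": 1,"dz": 0,"wx": 0,"wy": 0,"wz": 0},
  ],
)

```text
clock: 24.62
eef_pos: [0.5346, -0.1572, 0.3604]
ee_rot: [3.138, -0.009, 0.002]
ft_force: [0.4, 0.5, 0.7]
gripper_width: 0.47
grip_force: 0.0
```

Run:
```python
from h import *
print(pose()[0]); print(studs())
p=imaging.read_camera('wrist')
print([(np.round(d['xyz'],3).tolist(),round(d['conf'],2)) for d in imaging.place_of(p,'stud1')])
```

```text
[ 0.53458459 -0.1571974   0.3604411 ]
[[([0.467, 0.191, 0.004], 0.66), ([0.355, -0.128, 0.0], 0.66), ([0.562, -0.423, 0.0], 0.66), ([0.537, -0.337, 0.001], 0.59), ([0.517, 0.188, 0.004], 0.5), ([0.459, -0.075, -0.004], 0.48)], [([0.569, 0.183, 0.007], 0.65), ([0.519, 0.188, 0.007], 0.64), ([0.466, 0.191, 0.005], 0.62), ([0.534, -0.335, -0.001], 0.52), ([0.56, -0.421, 0.001], 0.45)]]
[([0.355, -0.129, 0.001], 0.88), ([0.562, -0.424, -0.005], 0.78), ([0.451, -0.321, 0.002], 0.74), ([0.454, -0.074, 0.0], 0.69), ([0.538, -0.338, 0.002], 0.67)]
```

Three studs are standing in the case. The last is at (0.536,-0.336).

>>> carry_out(
  plan=[
    {"dx": 0,"dy": 0.25,"dz": 0,"wx": 0,"wy": 0,"wz": 0},
    {"dx": 0,"dy": 0.5,"dz": 0,"wx": 0,"wy": 0,"wz": 0},
    {"dx": 0,"dy": 0.75,"dz": 0,"wx": 0,"wy": 0,"wz": 0},
    {"dx": 0,"dy": 1,"dz": 0,"wx": 0,"wy": 0,"wz": 0},
  ],
)

```text
clock: 25.25
eef_pos: [0.5351, -0.3021, 0.36]
ee_rot: [3.142, 0.004, 0.001]
ft_force: [0.9, 0.5, -0.3]
gripper_width: 0.474
grip_force: 0.0
```

>>> carry_out(
  plan=[
    {"dx": 0,"dy": 0.2,"dz": 0,"wx": 0,"wy": 0,"wz": 0},
    {"dx": 0,"dy": 0.2,"dz": 0.1,"wx": 0,"wy": 0,"wz": 0},
    {"dx": 0,"dy": 0.2,"dz": 0.3,"wx": 0,"wy": 0,"wz": 0},
    {"dx": 0,"dy": 0.2,"dz": 0.5,"wx": 0,"wy": 0,"wz": 0},
    {"dx": 0,"dy": 0.2,"dz": 0.7,"wx": 0,"wy": 0,"wz": 0},
    {"dx": 0,"dy": 0.2,"dz": 0.85,"wx": 0,"wy": 0,"wz": 0},
    {"dx": 0,"dy": 0.2,"dz": 0.94,"wx": 0,"wy": 0,"wz": 0},
    {"dx": 0,"dy": 0.2,"dz": 0.94,"wx": 0,"wy": 0,"wz": 0},
  ],
)

```text
clock: 25.92
eef_pos: [0.5339, -0.3303, 0.2148]
ee_rot: [-3.137, -0.002, 0.009]
ft_force: [-0.2, 0.8, -0.5]
gripper_width: 0.468
grip_force: 0.0
```

>>> carry_out(
  grip=1,
  plan=[
    {"dx": 0,"dy": 0,"dz": 0,"wx": 0,"wy": 0,"wz": 0},
    {"dx": 0,"dy": 0,"dz": 0,"wx": 0,"wy": 0,"wz": 0},
    {"dx": 0,"dy": 0,"dz": 0,"wx": 0,"wy": 0,"wz": 0},
    {"dx": 0,"dy": 0,"dz": 0,"wx": 0,"wy": 0,"wz": 0},
    {"dx": 0,"dy": 0,"dz": 0,"wx": 0,"wy": 0,"wz": 0},
    {"dx": 0,"dy": 0,"dz": 0,"wx": 0,"wy": 0,"wz": 0},
  ],
)

```text
clock: 26.42
eef_pos: [0.535, -0.3327, 0.2203]
ee_rot: [3.14, -0.001, 0.003]
ft_force: [0.6, 0.0, 3.1]
gripper_width: 0.207
grip_force: 58.9
```

>>> carry_out(
  plan=[
    {"dx": 0,"dy": 0,"dz": -0.25,"wx": 0,"wy": 0,"wz": 0},
    {"dx": 0,"dy": 0,"dz": -0.5,"wx": 0,"wy": 0,"wz": 0},
    {"dx": 0,"dy": 0,"dz": -0.75,"wx": 0,"wy": 0,"wz": 0},
    {"dx": 0,"dy": -0.2,"dz": -0.94,"wx": 0,"wy": 0,"wz": 0},
    {"dx": 0,"dy": -0.45,"dz": -0.94,"wx": 0,"wy": 0,"wz": 0},
    {"dx": 0,"dy": -0.7,"dz": -0.94,"wx": 0,"wy": 0,"wz": 0},
    {"dx": 0,"dy": -1,"dz": -0.94,"wx": 0,"wy": 0,"wz": 0},
    {"dx": 0,"dy": -1,"dz": -0.94,"wx": 0,"wy": 0,"wz": 0},
  ],
)

```text
clock: 27.08
eef_pos: [0.5339, -0.1769, 0.359]
ee_rot: [-3.137, -0.006, 0.003]
ft_force: [-0.2, -0.3, -3.4]
gripper_width: 0.21
grip_force: 59.4
```

>>> carry_out(
  plan=[
    {"dx": 0,"dy": -0.25,"dz": 0,"wx": 0,"wy": 0,"wz": 0},
    {"dx": 0,"dy": -0.5,"dz": 0,"wx": 0,"wy": 0,"wz": 0},
    {"dx": -0.2,"dy": -0.75,"dz": 0,"wx": 0,"wy": 0,"wz": 0},
    {"dx": -0.4,"dy": -1,"dz": 0,"wx": 0,"wy": 0,"wz": 0},
    {"dx": -0.4,"dy": -1,"dz": 0,"wx": 0,"wy": 0,"wz": 0},
  ],
)

```text
clock: 27.5
eef_pos: [0.4716, -0.0289, 0.3579]
ee_rot: [-3.139, -0.004, 0.008]
ft_force: [0.2, 0.2, -2.7]
gripper_width: 0.21
grip_force: 59.7
```

>>> carry_out(
  plan=[
    {"dx": 0,"dy": -0.25,"dz": 0,"wx": 0,"wy": 0,"wz": 0},
    {"dx": 0,"dy": -0.5,"dz": 0,"wx": 0,"wy": 0,"wz": 0},
    {"dx": 0,"dy": -0.75,"dz": 0,"wx": 0,"wy": 0,"wz": 0},
    {"dx": 0,"dy": -1,"dz": 0,"wx": 0,"wy": 0,"wz": 0},
    {"dx": 0,"dy": -1,"dz": 0,"wx": 0,"wy": 0,"wz": 0},
  ],
)

```text
clock: 27.92
eef_pos: [0.474, 0.1222, 0.3597]
ee_rot: [-3.139, -0.008, -0.0]
ft_force: [-0.3, -0.6, -1.9]
gripper_width: 0.21
grip_force: 59.9
```

>>> carry_out(
  plan=[
    {"dx": -0.18,"dy": -0.25,"dz": 0,"wx": 0,"wy": 0,"wz": 0},
    {"dx": -0.37,"dy": -0.5,"dz": 0,"wx": 0,"wy": 0,"wz": 0},
    {"dx": -0.37,"dy": -0.5,"dz": 0,"wx": 0,"wy": 0,"wz": 0},
    {"dx": -0.37,"dy": -0.5,"dz": 0.1,"wx": 0,"wy": 0,"wz": 0},
    {"dx": -0.37,"dy": -0.5,"dz": 0.35,"wx": 0,"wy": 0,"wz": 0},
    {"dx": -0.37,"dy": -0.5,"dz": 0.6,"wx": 0,"wy": 0,"wz": 0},
    {"dx": -0.37,"dy": -0.5,"dz": 0.77,"wx": 0,"wy": 0,"wz": 0},
    {"dx": -0.37,"dy": -0.5,"dz": 0.84,"wx": 0,"wy": 0,"wz": 0},
    {"dx": -0.37,"dy": -0.5,"dz": 0.875,"wx": 0,"wy": 0,"wz": 0},
    {"dx": -0.37,"dy": -0.5,"dz": 0.875,"wx": 0,"wy": 0,"wz": 0},
  ],
)

```text
clock: 28.75
eef_pos: [0.4203, 0.1924, 0.2293]
ee_rot: [3.141, -0.001, -0.0]
ft_force: [0.4, 0.1, -1.8]
gripper_width: 0.207
grip_force: 60.4
```

>>> carry_out(
  grip=0.06,
  plan=[
    {"dx": 0,"dy": 0,"dz": 0,"wx": 0,"wy": 0,"wz": 0},
    {"dx": 0,"dy": 0,"dz": 0,"wx": 0,"wy": 0,"wz": 0},
    {"dx": 0,"dy": 0,"dz": 0,"wx": 0,"wy": 0,"wz": 0},
    {"dx": 0,"dy": 0,"dz": 0,"wx": 0,"wy": 0,"wz": 0},
    {"dx": 0,"dy": 0,"dz": -0.2,"wx": 0,"wy": 0,"wz": 0},
    {"dx": 0,"dy": 0,"dz": -0.45,"wx": 0,"wy": 0,"wz": 0},
    {"dx": 0,"dy": 0,"dz": -0.7,"wx": 0,"wy": 0,"wz": 0},
    {"dx": 0.3,"dy": 0.2,"dz": -0.875,"wx": 0,"wy": 0,"wz": 0},
    {"dx": 0.37,"dy": 0.5,"dz": -0.875,"wx": 0,"wy": 0,"wz": 0},
    {"dx": 0.37,"dy": 0.5,"dz": -0.875,"wx": 0,"wy": 0,"wz": 0},
  ],
)

```text
clock: 29.58
eef_pos: [0.4769, 0.1156, 0.3636]
ee_rot: [3.14, -0.001, 0.013]
ft_force: [0.9, -0.4, -0.9]
gripper_width: 0.468
grip_force: 0.0
```

Run:
```python
from h import *
print(pose()[0]); print(studs())
a=imaging.read_camera('scene'); b=imaging.read_camera('wrist')
for th in ['lid_edge','lid_hinge','bar_pad','bar_pivot','case']: print(th,[(np.round(d['xyz'],3).tolist(),round(d['conf'],2)) for q in(a,b) for d in imaging.place_of(q,th)[:1]])
im=np.vstack([cv2.resize(a['pixels'][150:270,200:400],(560,336),interpolation=3),cv2.resize(b['pixels'],(352,264)).repeat(1,0) if 0 else cv2.copyMakeBorder(cv2.resize(b['pixels'],(352,264)),0,0,0,208,0)])
cv2.imwrite('pics/f1.png',im[:,:,::-1])
```

```text
[0.47692    0.11563755 0.36360076]
[[([0.356, -0.126, 0.001], 0.75), ([0.46, -0.079, -0.002], 0.74), ([0.468, 0.191, 0.01], 0.53), ([0.423, 0.188, 0.008], 0.48), ([0.517, 0.189, 0.005], 0.48)], [([0.456, -0.072, 0.001], 0.51), ([0.557, -0.42, -0.0], 0.44)]]
lid_edge [([0.512, 0.314, 0.224], 0.61)]
lid_hinge [([0.501, 0.264, 0.085], 0.59), ([0.502, 0.265, 0.087], 0.74)]
bar_pad [([0.636, 0.234, 0.175], 0.48)]
bar_pivot [([0.629, 0.195, 0.1], 0.71)]
case [([0.495, 0.189, -0.0], 0.64), ([0.501, 0.19, -0.002], 0.95)]
```

View pics/f1.png

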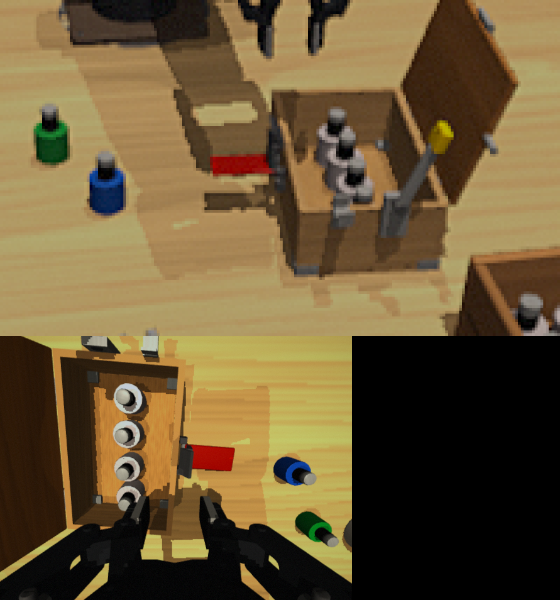

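All four steel studs stand in the case. In the wrist view they are at (128,397), (127,433), (127,468) and (127,497). Next I'll shut the fingers and go over the lid to behind it.

>>> carry_out(
  grip=1,
  plan=[
    {"dx": 0,"dy": 0,"dz": -0.25,"wx": 0,"wy": 0,"wz": 0},
    {"dx": 0,"dy": 0,"dz": -0.5,"wx": 0,"wy": 0,"wz": 0},
    {"dx": 0,"dy": 0,"dz": -0.8,"wx": 0,"wy": 0,"wz": 0},
    {"dx": 0,"dy": 0,"dz": -0.8,"wx": 0,"wy": 0,"wz": 0},
    {"dx": 0,"dy": -0.2,"dz": -0.8,"wx": 0,"wy": 0,"wz": 0},
    {"dx": 0,"dy": -0.45,"dz": -0.8,"wx": 0,"wy": 0,"wz": 0},
    {"dx": 0,"dy": -0.65,"dz": -0.8,"wx": 0,"wy": 0,"wz": 0},
    {"dx": 0,"dy": -0.65,"dz": -0.8,"wx": 0,"wy": 0,"wz": 0},
  ],
)

```text
clock: 31.05
eef_pos: [0.4744, 0.2186, 0.4797]
ee_rot: [-3.139, -0.006, -0.0]
ft_force: [0.4, -0.4, 0.3]
gripper_width: 0.0
grip_force: 0.0
```

>>> carry_out(
  plan=[
    {"dx": 0,"dy": -0.25,"dz": 0,"wx": 0,"wy": 0,"wz": 0},
    {"dx": 0,"dy": -0.5,"dz": 0,"wx": 0,"wy": 0,"wz": 0},
    {"dx": 0,"dy": -0.75,"dz": 0,"wx": 0,"wy": 0,"wz": 0},
    {"dx": -0.07,"dy": -1,"dz": 0,"wx": 0,"wy": 0,"wz": 0},
    {"dx": -0.07,"dy": -1,"dz": 0,"wx": 0,"wy": 0,"wz": 0},
    {"dx": -0.07,"dy": -1,"dz": 0,"wx": 0,"wy": 0,"wz": 0},
  ],
)

```text
clock: 31.55
eef_pos: [0.4639, 0.3666, 0.4791]
ee_rot: [3.141, 0.004, -0.001]
ft_force: [-0.4, -0.5, -0.0]
gripper_width: -0.003
grip_force: 0.0
```

Run:
```python
from h import *
s=state(); print(pose()[0],pose()[1].as_rotvec().round(3),np.round(s['q'],2))
t,_=pose()
for th in [1.85,1.77,1.69,1.61,1.53,1.45,1.37,1.29,1.21,1.13,1.05,.97,.89,.81,.73,.65,.57,.49,.41,.33,.25,.17,.09,.04,0,-.03]:
    ox=.075-.13*np.cos(th)+.008*np.sin(th)+.0145; z=.084+.13*np.sin(th)+.008*np.cos(th)
    P=[.453+.075*ox,.193+.997*ox,z+.1734]; print(th,np.round(P,4))
```

```text
[0.46390948 0.36659118 0.47913624] [ 3.141e+00  4.000e-03 -1.000e-03] [ 0.5   0.05  1.7  -0.    1.38  2.07]
1.85 [0.463  0.3256 0.3802]
1.77 [0.4622 0.3157 0.3832]
1.69 [0.4615 0.3056 0.3855]
1.61 [0.4607 0.2953 0.387 ]
1.53 [0.4599 0.2849 0.3876]
1.45 [0.4591 0.2745 0.3874]
1.37 [0.4584 0.2642 0.3864]
1.29 [0.4576 0.254  0.3845]
1.21 [0.4568 0.2439 0.3819]
1.13 [0.4561 0.2341 0.3784]
1.05 [0.4554 0.2247 0.3741]
0.97 [0.4547 0.2155 0.3692]
0.89 [0.454  0.2069 0.3635]
0.81 [0.4534 0.1986 0.3571]
0.73 [0.4528 0.191  0.3501]
0.65 [0.4523 0.1839 0.3424]
0.57 [0.4518 0.1774 0.3343]
0.49 [0.4514 0.1716 0.3256]
0.41 [0.451  0.1665 0.3166]
0.33 [0.4507 0.1622 0.3071]
0.25 [0.4504 0.1586 0.2973]
0.17 [0.4502 0.1558 0.2873]
0.09 [0.4501 0.1539 0.2771]
0.04 [0.45   0.153  0.2706]
0 [0.45   0.1526 0.2654]
-0.03 [0.4499 0.1524 0.2615]
```

>>> carry_out(
  plan=[
    {"dx": 0,"dy": -0.2,"dz": 0,"wx": 0,"wy": 0,"wz": 0},
    {"dx": 0,"dy": -0.2,"dz": 0.25,"wx": 0,"wy": 0,"wz": 0},
    {"dx": 0,"dy": -0.2,"dz": 0.5,"wx": 0,"wy": 0,"wz": 0},
    {"dx": 0,"dy": -0.2,"dz": 0.667,"wx": 0,"wy": 0,"wz": 0},
    {"dx": 0,"dy": -0.1,"dz": 0.667,"wx": 0,"wy": 0,"wz": 0},
    {"dx": 0,"dy": 0,"dz": 0.667,"wx": 0,"wy": 0,"wz": 0},
    {"dx": 0,"dy": 0.1,"dz": 0.667,"wx": 0,"wy": 0,"wz": 0},
    {"dx": 0,"dy": 0.15,"dz": 0.667,"wx": 0,"wy": 0,"wz": 0},
    {"dx": 0,"dy": 0.2,"dz": 0.667,"wx": 0,"wy": 0,"wz": 0},
  ],
)

```text
clock: 32.3
eef_pos: [0.4652, 0.3334, 0.3827]
ee_rot: [-3.139, 0.004, -0.007]
ft_force: [-0.1, 0.2, -0.1]
gripper_width: -0.0
grip_force: 0.0
```

>>> carry_out(
  plan=[
    {"dx": 0,"dy": 0.112,"dz": -0.021,"wx": 0,"wy": 0,"wz": 0},
    {"dx": -0.01,"dy": 0.179,"dz": -0.037,"wx": 0,"wy": 0,"wz": 0},
    {"dx": -0.02,"dy": 0.248,"dz": -0.047,"wx": 0,"wy": 0,"wz": 0},
    {"dx": -0.03,"dy": 0.317,"dz": -0.051,"wx": 0,"wy": 0,"wz": 0},
    {"dx": -0.035,"dy": 0.387,"dz": -0.049,"wx": 0,"wy": 0,"wz": 0},
    {"dx": -0.04,"dy": 0.455,"dz": -0.043,"wx": 0,"wy": 0,"wz": 0},
    {"dx": -0.045,"dy": 0.523,"dz": -0.03,"wx": 0,"wy": 0,"wz": 0},
    {"dx": -0.05,"dy": 0.591,"dz": -0.013,"wx": 0,"wy": 0,"wz": 0},
    {"dx": -0.06,"dy": 0.656,"dz": 0.011,"wx": 0,"wy": 0,"wz": 0},
    {"dx": -0.064,"dy": 0.719,"dz": 0.039,"wx": 0,"wy": 0,"wz": 0},
  ],
)

```text
clock: 33.13
eef_pos: [0.4546, 0.2263, 0.3735]
ee_rot: [3.141, -0.001, -0.0]
ft_force: [0.2, 2.0, 3.5]
gripper_width: 0.001
grip_force: 1.6
```

Run:
```python
from h import *
s=state(); print(pose()[0],s['ft_force'])
a=imaging.read_camera('scene'); cv2.imwrite('pics/c1.png',cv2.resize(a['pixels'][110:260,230:430],(560,420),interpolation=3)[:,:,::-1])
print(imaging.place_of(a,'lid_edge')[:2])
```

```text
[0.45457719 0.22633433 0.37351548] [0.22988334 2.01175789 3.47428599]
[{'xyz': [0.5013, 0.2048, 0.2181], 'conf': 0.55}, {'xyz': [0.7474, -0.2601, 0.0025], 'conf': 0.24}]
```

View pics/c1.png

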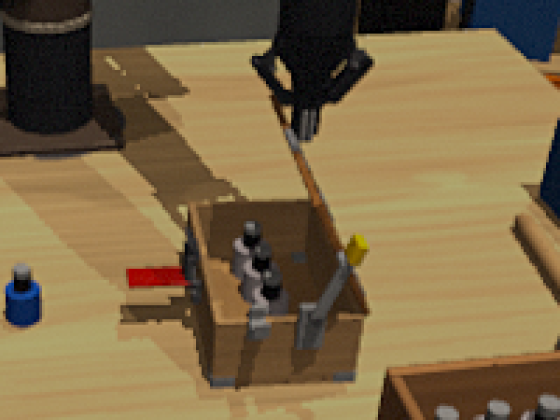

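The closed fingertips at (305,125) rest on the lid's outer face near its edge. The lid is at about 1.1 rad and following. I'll go on lowering it.

>>> carry_out(
  plan=[
    {"dx": 0,"dy": 0.061,"dz": 0.033,"wx": 0,"wy": 0,"wz": 0},
    {"dx": -0.01,"dy": 0.119,"dz": 0.071,"wx": 0,"wy": 0,"wz": 0},
    {"dx": -0.01,"dy": 0.174,"dz": 0.113,"wx": 0,"wy": 0,"wz": 0},
    {"dx": -0.015,"dy": 0.225,"dz": 0.16,"wx": 0,"wy": 0,"wz": 0},
    {"dx": -0.02,"dy": 0.272,"dz": 0.211,"wx": 0,"wy": 0,"wz": 0},
    {"dx": -0.025,"dy": 0.315,"dz": 0.265,"wx": 0,"wy": 0,"wz": 0},
    {"dx": -0.03,"dy": 0.354,"dz": 0.323,"wx": 0,"wy": 0,"wz": 0},
    {"dx": -0.03,"dy": 0.388,"dz": 0.383,"wx": 0,"wy": 0,"wz": 0},
    {"dx": -0.03,"dy": 0.417,"dz": 0.447,"wx": 0,"wy": 0,"wz": 0},
    {"dx": -0.033,"dy": 0.441,"dz": 0.512,"wx": 0,"wy": 0,"wz": 0},
  ],
)

```text
clock: 34.07
eef_pos: [0.4497, 0.1605, 0.2959]
ee_rot: [3.141, -0.001, -0.001]
ft_force: [0.8, -1.8, 4.2]
gripper_width: 0.007
grip_force: 1.9
```

Run:
```python
from h import *
s=state(); print(pose()[0],s['ft_force'])
a=imaging.read_camera('scene'); print(imaging.place_of(a,'lid_edge')[:2])
```

```text
[0.44971237 0.16052448 0.29587783] [ 0.83689295 -1.79304082  4.18022569]
[{'xyz': [0.4962, 0.1211, 0.1281], 'conf': 0.81}, {'xyz': [0.6313, 0.1969, 0.099], 'conf': 0.59}]
```

>>> carry_out(
  plan=[
    {"dx": 0,"dy": 0.019,"dz": 0.06,"wx": 0,"wy": 0,"wz": 0},
    {"dx": 0,"dy": 0.03,"dz": 0.11,"wx": 0,"wy": 0,"wz": 0},
    {"dx": 0,"dy": 0.035,"dz": 0.15,"wx": 0,"wy": 0,"wz": 0},
    {"dx": 0,"dy": 0.04,"dz": 0.18,"wx": 0,"wy": 0,"wz": 0},
    {"dx": 0,"dy": 0.04,"dz": 0.2,"wx": 0,"wy": 0,"wz": 0},
    {"dx": 0,"dy": 0.04,"dz": 0.22,"wx": 0,"wy": 0,"wz": 0},
    {"dx": 0,"dy": 0.04,"dz": 0.235,"wx": 0,"wy": 0,"wz": 0},
    {"dx": 0,"dy": 0.04,"dz": 0.25,"wx": 0,"wy": 0,"wz": 0},
    {"dx": 0,"dy": 0.04,"dz": 0.25,"wx": 0,"wy": 0,"wz": 0},
    {"dx": 0,"dy": 0.04,"dz": 0.25,"wx": 0,"wy": 0,"wz": 0},
  ],
)

```text
clock: 35.0
eef_pos: [0.4507, 0.1555, 0.265]
ee_rot: [3.139, 0.002, -0.007]
ft_force: [-16.9, -5.0, 36.8]
gripper_width: -0.006
grip_force: 18.5
```

Run:
```python
from h import *
s=state(); print(pose()[0],s['ft_force'])
a=imaging.read_camera('scene')
for th in ['lid_edge','latch_pad']: print(imaging.place_of(a,th)[:1])
```

```text
[0.4507022  0.15547251 0.26497337] [-16.8625053   -4.95963342  36.81334619]
[{'xyz': [0.4918, 0.1159, 0.0917], 'conf': 0.81}]
[{'xyz': [0.4823, 0.0493, 0.0648], 'conf': 0.74}]
```

>>> carry_out(
  plan=[
    {"dx": 0,"dy": 0,"dz": -0.02,"wx": 0,"wy": 0,"wz": 0},
    {"dx": 0,"dy": 0,"dz": -0.04,"wx": 0,"wy": 0,"wz": 0},
    {"dx": 0,"dy": 0,"dz": -0.06,"wx": 0,"wy": 0,"wz": 0},
    {"dx": 0,"dy": 0,"dz": -0.08,"wx": 0,"wy": 0,"wz": 0},
    {"dx": 0,"dy": 0,"dz": -0.1,"wx": 0,"wy": 0,"wz": 0},
    {"dx": 0,"dy": 0,"dz": -0.13,"wx": 0,"wy": 0,"wz": 0},
    {"dx": 0,"dy": 0,"dz": -0.17,"wx": 0,"wy": 0,"wz": 0},
    {"dx": 0,"dy": 0,"dz": -0.17,"wx": 0,"wy": 0,"wz": 0},
  ],
)

```text
clock: 35.82
eef_pos: [0.4502, 0.1553, 0.2862]
ee_rot: [-3.141, 0.001, -0.003]
ft_force: [0.7, -0.4, 0.7]
gripper_width: -0.001
grip_force: 0.0
```

Run:
```python
from h import *
s=state(); print(pose()[0],s['ft_force'])
for n in ['scene','top','scene']:
  a=imaging.read_camera(n)
  for th in ['lid_edge','latch_pad','bar_pad','bar_pivot']: print(n,th,[(np.round(d['xyz'],3).tolist(),round(d['conf'],2)) for d in imaging.place_of(a,th)[:1]])
```

```text
[0.45023754 0.15530975 0.28617959] [ 0.65436347 -0.40872927  0.65864277]
scene lid_edge [([0.494, 0.119, 0.093], 0.69)]
scene latch_pad [([0.486, 0.052, 0.063], 0.64)]
scene bar_pad [([0.489, 0.05, 0.065], 0.66)]
scene bar_pivot [([0.631, 0.199, 0.098], 0.44)]
top lid_edge []
top latch_pad [([0.485, 0.053, 0.063], 0.52)]
top bar_pad [([0.631, 0.237, 0.179], 0.48)]
top bar_pivot [([0.632, 0.2, 0.098], 0.46)]
scene lid_edge [([0.492, 0.114, 0.092], 0.91)]
scene latch_pad [([0.489, 0.051, 0.065], 0.72)]
scene bar_pad [([0.636, 0.236, 0.174], 0.63)]
scene bar_pivot [([0.632, 0.196, 0.099], 0.63)]
```

The lid is latched: its edge is at 0.092 and there is no force on the tool. Now the locking bar. I'll go round behind its yellow pad.

>>> carry_out(
  plan=[
    {"dx": 0,"dy": 0,"dz": -0.25,"wx": 0,"wy": 0,"wz": 0},
    {"dx": 0,"dy": 0,"dz": -0.5,"wx": 0,"wy": 0,"wz": 0},
    {"dx": 0,"dy": 0,"dz": -0.765,"wx": 0,"wy": 0,"wz": 0},
    {"dx": 0,"dy": -0.25,"dz": -0.765,"wx": 0,"wy": 0,"wz": 0},
    {"dx": 0,"dy": -0.5,"dz": -0.765,"wx": 0,"wy": 0,"wz": 0},
    {"dx": 0,"dy": -0.75,"dz": -0.765,"wx": 0,"wy": 0,"wz": 0},
    {"dx": 0,"dy": -1,"dz": -0.765,"wx": 0,"wy": 0,"wz": 0},
    {"dx": 0,"dy": -1,"dz": -0.765,"wx": 0,"wy": 0,"wz": 0},
  ],
)

```text
clock: 37.23
eef_pos: [0.4492, 0.3096, 0.4]
ee_rot: [-3.139, -0.007, -0.001]
ft_force: [0.3, 0.3, -0.0]
gripper_width: -0.002
grip_force: 0.0
```

>>> carry_out(
  plan=[
    {"dx": 0.25,"dy": 0,"dz": 0,"wx": 0,"wy": 0,"wz": 0},
    {"dx": 0.5,"dy": 0,"dz": 0,"wx": 0,"wy": 0,"wz": 0},
    {"dx": 0.75,"dy": 0,"dz": 0,"wx": 0,"wy": 0,"wz": 0},
    {"dx": 1,"dy": 0,"dz": 0,"wx": 0,"wy": 0,"wz": 0},
    {"dx": 1,"dy": 0,"dz": 0,"wx": 0,"wy": 0,"wz": 0},
  ],
)

```text
clock: 37.65
eef_pos: [0.6049, 0.3036, 0.3974]
ee_rot: [3.14, -0.005, 0.001]
ft_force: [-1.0, -0.4, -0.8]
gripper_width: -0.0
grip_force: 0.0
```

>>> carry_out(
  plan=[
    {"dx": 0.15,"dy": 0,"dz": 0,"wx": 0,"wy": 0,"wz": 0},
    {"dx": 0.247,"dy": 0.05,"dz": 0.1,"wx": 0,"wy": 0,"wz": 0},
    {"dx": 0.247,"dy": 0.09,"dz": 0.2,"wx": 0,"wy": 0,"wz": 0},
    {"dx": 0.247,"dy": 0.09,"dz": 0.3,"wx": 0,"wy": 0,"wz": 0},
    {"dx": 0.247,"dy": 0.09,"dz": 0.367,"wx": 0,"wy": 0,"wz": 0},
    {"dx": 0.247,"dy": 0.09,"dz": 0.367,"wx": 0,"wy": 0,"wz": 0},
  ],
)

```text
clock: 38.15
eef_pos: [0.6357, 0.2914, 0.3406]
ee_rot: [3.14, -0.001, -0.01]
ft_force: [-1.1, -0.4, -0.5]
gripper_width: -0.001
grip_force: 0.0
```

Run:
```python
from h import *
s=state(); t,_=pose(); print(t,s['ft_force'])
for n in ['scene','wrist']:
  a=imaging.read_camera(n)
  for th in ['bar_pad','bar_pivot','lid_edge']: print(n,th,[(np.round(d['xyz'],3).tolist(),round(d['conf'],2)) for d in imaging.place_of(a,th)[:1]])
if 1: save(a,'w5.png')
c=np.array([.637,.289,.345])
for th in np.arange(1.9,-.06,-.1):
    o=.0145-.086*np.cos(th)+.006*np.sin(th)
    P=np.array([.631+.075*o,.1995+.997*o,.098+.086*np.sin(th)+.006*np.cos(th)+.1734]); print(round(th,2),P.round(4),((P-c)/.15*[1,-1,-1]).round(3))
```

```text
[0.63571205 0.29141009 0.34062353] [-1.14631755 -0.35254547 -0.50772541]
scene bar_pad [([0.636, 0.234, 0.174], 0.45)]
scene bar_pivot [([0.63, 0.196, 0.096], 0.7)]
scene lid_edge [([0.493, 0.114, 0.092], 0.97)]
wrist bar_pad [([0.633, 0.23, 0.177], 0.85)]
wrist bar_pivot [([0.632, 0.199, 0.1], 0.94)]
wrist lid_edge []
1.9 [0.6346 0.2473 0.3508] [-0.016  0.278 -0.039]
1.8 [0.634  0.2393 0.3538] [-0.02   0.332 -0.059]
1.7 [0.6334 0.2309 0.3559] [-0.024  0.387 -0.073]
1.6 [0.6327 0.2224 0.3572] [-0.028  0.444 -0.081]
1.5 [0.6321 0.2139 0.3576] [-0.033  0.501 -0.084]
1.4 [0.6314 0.2053 0.3572] [-0.037  0.558 -0.081]
1.3 [0.6308 0.1968 0.3559] [-0.041  0.615 -0.072]
1.2 [0.6302 0.1885 0.3537] [-0.046  0.67  -0.058]
1.1 [0.6296 0.1804 0.3508] [-0.05   0.724 -0.038]
1.0 [0.629  0.1727 0.347 ] [-0.053  0.776 -0.013]
0.9 [0.6284 0.1653 0.3425] [-0.057  0.824  0.017]
0.8 [0.6279 0.1585 0.3373] [-0.061  0.87   0.052]
0.7 [0.6274 0.1522 0.3314] [-0.064  0.912  0.091]
0.6 [0.627  0.1466 0.3249] [-0.067  0.95   0.134]
0.5 [0.6266 0.1416 0.3179] [-0.069  0.983  0.181]
0.4 [0.6263 0.1373 0.3104] [-0.071  1.011  0.231]
0.3 [0.6261 0.1338 0.3025] [-0.073  1.035  0.283]
0.2 [0.6259 0.1311 0.2944] [-0.074  1.053  0.338]
0.1 [0.6257 0.1292 0.286 ] [-0.075  1.065  0.394]
-0.0 [0.6256 0.1282 0.2774] [-0.076  1.072  0.451]
```

View pics/w5.png

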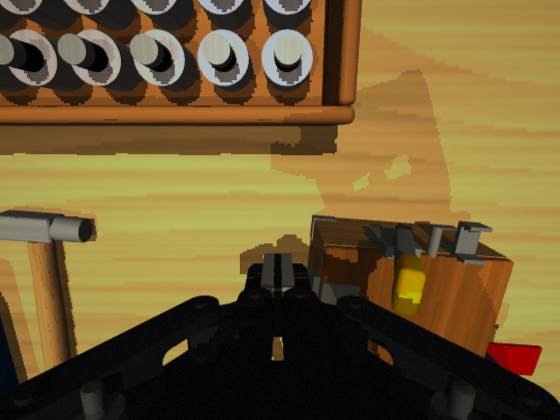

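The wrist view shows the yellow pad at (410,285), in front of the closed fingers. The brown tray full of pins at the upper left is storage and not part of the job. I'll push the bar over.

>>> carry_out(
  plan=[
    {"dx": -0.016,"dy": 0.15,"dz": -0.04,"wx": 0,"wy": 0,"wz": 0},
    {"dx": -0.02,"dy": 0.332,"dz": -0.059,"wx": 0,"wy": 0,"wz": 0},
    {"dx": -0.028,"dy": 0.444,"dz": -0.081,"wx": 0,"wy": 0,"wz": 0},
    {"dx": -0.037,"dy": 0.558,"dz": -0.081,"wx": 0,"wy": 0,"wz": 0},
    {"dx": -0.041,"dy": 0.615,"dz": -0.072,"wx": 0,"wy": 0,"wz": 0},
    {"dx": -0.046,"dy": 0.67,"dz": -0.058,"wx": 0,"wy": 0,"wz": 0},
    {"dx": -0.05,"dy": 0.724,"dz": -0.038,"wx": 0,"wy": 0,"wz": 0},
    {"dx": -0.053,"dy": 0.776,"dz": -0.013,"wx": 0,"wy": 0,"wz": 0},
    {"dx": -0.057,"dy": 0.824,"dz": 0.017,"wx": 0,"wy": 0,"wz": 0},
    {"dx": -0.061,"dy": 0.87,"dz": 0.052,"wx": 0,"wy": 0,"wz": 0},
  ],
)

```text
clock: 39.38
eef_pos: [0.6276, 0.1607, 0.3363]
ee_rot: [3.142, -0.0, -0.0]
ft_force: [0.2, -0.0, 0.2]
gripper_width: 0.001
grip_force: 0.3
```

Run:
```python
from h import *
s=state(); t,_=pose(); print(t,s['ft_force'])
for n in ['scene','top']:
  a=imaging.read_camera(n)
  for th in ['bar_pad','lid_edge']: print(n,th,[(np.round(d['xyz'],3).tolist(),round(d['conf'],2)) for d in imaging.place_of(a,th)[:1]])
```

```text
[0.62761835 0.16068858 0.33627944] [ 0.19506626 -0.00996127  0.20031972]
scene bar_pad [([0.627, 0.15, 0.166], 0.71)]
scene lid_edge [([0.493, 0.115, 0.092], 0.66)]
top bar_pad []
top lid_edge []
```

>>> carry_out(
  plan=[
    {"dx": 0,"dy": 0.042,"dz": 0.039,"wx": 0,"wy": 0,"wz": 0},
    {"dx": -0.005,"dy": 0.079,"dz": 0.083,"wx": 0,"wy": 0,"wz": 0},
    {"dx": -0.01,"dy": 0.113,"dz": 0.129,"wx": 0,"wy": 0,"wz": 0},
    {"dx": -0.01,"dy": 0.141,"dz": 0.179,"wx": 0,"wy": 0,"wz": 0},
    {"dx": -0.012,"dy": 0.165,"dz": 0.232,"wx": 0,"wy": 0,"wz": 0},
    {"dx": -0.014,"dy": 0.183,"dz": 0.286,"wx": 0,"wy": 0,"wz": 0},
    {"dx": -0.015,"dy": 0.195,"dz": 0.342,"wx": 0,"wy": 0,"wz": 0},
    {"dx": -0.015,"dy": 0.202,"dz": 0.395,"wx": 0,"wy": 0,"wz": 0},
    {"dx": -0.015,"dy": 0.202,"dz": 0.42,"wx": 0,"wy": 0,"wz": 0},
    {"dx": -0.015,"dy": 0.202,"dz": 0.42,"wx": 0,"wy": 0,"wz": 0},
  ],
)

```text
clock: 40.52
eef_pos: [0.6258, 0.1307, 0.2772]
ee_rot: [3.14, 0.0, -0.004]
ft_force: [-7.5, -1.7, 15.7]
gripper_width: 0.004
grip_force: 8.0
```

Run:
```python
from h import *
s=state(); t,_=pose(); print(t,s['ft_force'])
a=imaging.read_camera('scene')
for th in ['bar_pad','lid_edge']: print(th,[(np.round(d['xyz'],3).tolist(),round(d['conf'],2)) for d in imaging.place_of(a,th)[:1]])
```

```text
[0.62579909 0.13071757 0.27719455] [-7.54017238 -1.71700645 15.74717245]
bar_pad []
lid_edge [([0.494, 0.116, 0.092], 0.81)]
```

>>> carry_out(
  plan=[
    {"dx": 0,"dy": 0,"dz": 0.02,"wx": 0,"wy": 0,"wz": 0},
    {"dx": 0,"dy": 0,"dz": 0.02,"wx": 0,"wy": 0,"wz": 0},
    {"dx": 0,"dy": 0,"dz": -0.1,"wx": 0,"wy": 0,"wz": 0},
    {"dx": 0,"dy": 0,"dz": -0.3,"wx": 0,"wy": 0,"wz": 0},
    {"dx": 0,"dy": 0,"dz": -0.55,"wx": 0,"wy": 0,"wz": 0},
    {"dx": 0,"dy": 0,"dz": -0.8,"wx": 0,"wy": 0,"wz": 0},
    {"dx": 0,"dy": 0.3,"dz": -0.9,"wx": 0,"wy": 0,"wz": 0},
    {"dx": 0,"dy": 0.6,"dz": -0.9,"wx": 0,"wy": 0,"wz": 0},
    {"dx": 0,"dy": 0.6,"dz": -0.9,"wx": 0,"wy": 0,"wz": 0},
    {"dx": 0,"dy": 0.6,"dz": -0.9,"wx": 0,"wy": 0,"wz": 0},
  ],
)

```text
clock: 41.5
eef_pos: [0.6254, 0.0384, 0.4086]
ee_rot: [3.141, -0.007, -0.0]
ft_force: [-0.2, 0.4, -0.4]
gripper_width: -0.0
grip_force: 0.0
```

Run:
```python
from h import *
s=state(); t,_=pose(); print(t,s['ft_force'])
a=imaging.read_camera('scene'); b=imaging.read_camera('wrist')
for q in (a,b):
  for th in ['bar_pad','bar_pivot','lid_edge','latch_pad','sleeve1']: print(th,[(np.round(d['xyz'],3).tolist(),round(d['conf'],2)) for d in imaging.place_of(q,th)[:2]])
cv2.imwrite('pics/z.png',np.vstack([cv2.resize(a['pixels'][160:260,240:400],(480,300),interpolation=3),cv2.resize(b['pixels'],(480,300))[:295]])[:,:,::-1])
```

```text
[0.62543941 0.03844708 0.40861594] [-0.17629228  0.36372829 -0.43225579]
bar_pad [([0.626, 0.114, 0.102], 0.67)]
bar_pivot [([0.492, 0.117, 0.091], 0.65), ([0.628, 0.196, 0.1], 0.57)]
lid_edge [([0.494, 0.115, 0.09], 0.65)]
latch_pad [([0.486, 0.049, 0.064], 0.57)]
sleeve1 [([0.451, -0.248, -0.001], 0.66), ([0.455, -0.32, -0.0], 0.53)]
bar_pad []
bar_pivot [([0.632, 0.197, 0.096], 0.85)]
lid_edge []
latch_pad []
sleeve1 [([0.452, -0.317, 0.001], 0.93), ([0.444, -0.251, 0.0], 0.9)]
```

View pics/z.png

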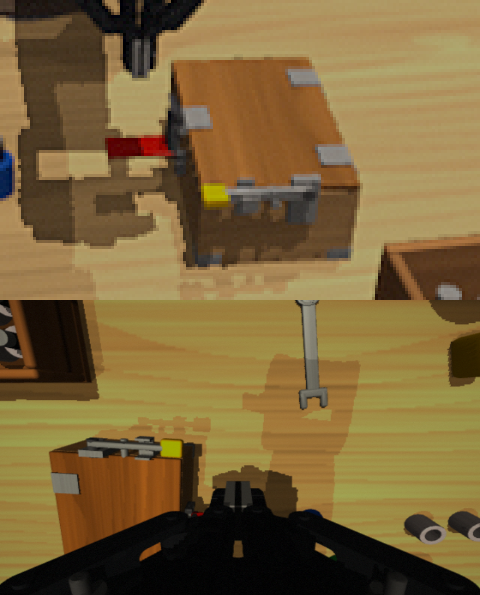

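The lid is shut and latched, and the bar lies level in its catch with its yellow pad at (215,194). The sleeves have not moved and the robot is clear, so I'm handing in.

```bash
python3 -c "
from h import *
print(ticket.hand_in())"
```

```text
the job is handed in; nothing more can be done
None
```

I packed the four black-necked studs upright in the case, latched the lid, laid the locking bar level in its catch and handed the job in; the hand-in returned no verdict.

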